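Sort look-alike chocolate tins by heft

ROBOT

A 7-joint arm with a two-finger parallel gripper is mounted at the origin on a cart in front of the work surface, level with it; the furniture and walls round the work are solid. World frame = base frame: x ahead of the robot, y to its left, z up, the work surface at z = 0. Lengths are in m, angles in rad, forces in N, time in s.
With the tool pointing down it reaches from about 0.425 to 1.025 m from the base axis. Payload 9.4 kg.
Tool frame: the origin (TCP) lies midway between the tips of the shut fingers; the grasp point (between the pads) lies 19 mm behind it; y points along the fingers, z is the direction in which the jaws open and shut, and the axes are right-handed (so a half turn about y gives the same grasp; the last joint's range is limited). The gripper opens to 85 mm and grips with 20 to 120 N. Pads are 22 mm wide; open, the fingers measure 114 mm over their backs; the gripper's body (76 mm by 85 mm) begins 54 mm behind the grasp point. The pads swing forward as they close: fully open they stand 13 mm farther back than shut.
Start: joints at [-1.198, 0.599, -0.003, 1.599, 0.002, 0.943, -0.08], TCP at [0.315, 0.653, 0.203] pointing down, gripper open.
Joint ranges: [-2.57, 2.57], [-0.35, 1.97], [-1.29, 1.29], [0.11, 2.56], [-1.05, 4.19], [0.11, 1.86], [-2.63, 2.63]. Speed limits (rad/s): [2.22, 2.22, 3.01, 3.01, 3.14, 3.14, 3.14].

INTERFACE

Orientations are given as [roll, pitch, yaw] about the fixed x, y, z axes, in that order (R = Rz(yaw) Ry(pitch) Rx(roll)).
In Python, from plant import env gives the robot as it stands.
- The arm moves only by the tool jog_arm, never from a script. Its argument "steps" is text: rows parted by semicolons, each of 7 numbers parted by spaces: the shift along the tool's x, y, z in mm, then the turn, a rotation vector about the tool's x, y, z in rad, then the closure, from -1 (fully open) to 1 (shut). In form: dx dy dz wx wy wz jaw; .... A call has 1 to 5 rows; each row shifts and turns the commanded pose from where the row before left it, along the tool's axes as they then stand; what a row does not reach is not made up. A row lasts 1/10 s, in which the tool goes at most 50 mm and 8.59 degrees, less where a joint would pass 70% of its speed; a pose out of reach is approached as far as the arm can. A call with a gripper value outside its range is refused whole. The fingers move at their own pace and stop on an object; "newtons" is the grip in N (left out, the last holds). Time passes only in rows, so rows that do not move let the fingers close. It gives the time, the measured TCP pose, the force and the opening at its end, in the units of the state.
- env.state(): the state, without advancing time (a new reading comes with each control period).
- env.camera(name): name is "scene" or "side" or "wrist"; returns a dict with "img" (400x640x3 uint8, red, green, blue), "mtx" (3x3 intrinsics, pixels), "k1" (the pictures are not rectified: a ray, as slopes to the right and down, at radius r is drawn at 1 + k1 r^2 times it, then the intrinsics apply), "T" (4x4, takes a point from camera to world coordinates). Camera axes: x right, y up, looking along -z (the intrinsics and any distortion apply to the point x, -y, -z); pixel columns grow to the right and rows downward; lengths in m; the calibration is good to about 2 mm. A picture is of the moment at which its call begins. There is no depth.
- env.hand_in(): hands the job in, once; it reports no verdict.
The state is a dict: "time_s": time; "joint_pos": joint angles; "qd": joint speeds; "tau": joint torques, N m; "eef_pos": TCP position; "tool_rot": TCP orientation; "wrist_force": force on the tool from outside, world axes, zero at the start; "moment": the same for the moment, N m; "opening": finger opening in m.
Only numpy, scipy, OpenCV 4.12 (cv2) and the standard library are available. Lean on these libraries where they do the work, as an engineer would, in place of code of your own. Each camera call takes 0.05 s, during which the arm holds its last target.

TASK

The three teal chocolate tins on the counter look alike, but one is full, one is half full and one is empty; lift each to feel how heavy it is. Put the full one in the spring-pusher display, pushing the paddle back with the tin so that it stands flat on the lane floor behind the brass lip; stand the half-full one in the middle of the pocket scale's plate for topping up, and the empty one in the wooden tray. Set them down gently and upright, without ramming the display or overloading the scale, and leave the other things where they are.

Things in the scene. Friction and masses are not known exactly. Their poses are not given: they have to be found in the camera images.
- tin_a: one of three tins that look alike: upright closed round tin, teal body with a gold lid, 60 mm across (62 over the lid rim), 75 mm tall; origin at the centre of its underside, z up its axis. Lid does not come off. One of the three weighs about 90 g (empty), one about 220 g (half full), one about 420 g (full), each within 40 g; which tin is which changes every time and cannot be seen
- tin_b: one of three tins that look alike: upright closed round tin, teal body with a gold lid, 60 mm across (62 over the lid rim), 75 mm tall; origin at the centre of its underside, z up its axis. Lid does not come off. One of the three weighs about 90 g (empty), one about 220 g (half full), one about 420 g (full), each within 40 g; which tin is which changes every time and cannot be seen
- tin_c: one of three tins that look alike: upright closed round tin, teal body with a gold lid, 60 mm across (62 over the lid rim), 75 mm tall; origin at the centre of its underside, z up its axis. Lid does not come off. One of the three weighs about 90 g (empty), one about 220 g (half full), one about 420 g (full), each within 40 g; which tin is which changes every time and cannot be seen
- tin_display: single-lane spring-pusher display, fixed to the counter: dark wood floor 4 mm thick, clear side guides 34 mm high and 64 mm apart (inside) with flared front ends, brass front lip that rises 10 mm above the lane floor (14 mm above the counter), black end block; 104 mm long (x), 76 mm wide. Origin at counter level under the lane; x runs along the lane from the lip to the back, z up. The lip spans x = -45 to -41 mm, the side guides x = -42 to +56 mm
- pusher (a joint): black spring paddle in the lane, 58 mm wide, top 34 mm above the counter. Metres: 0 = at the front, its face 3 mm behind the lip; grows as it is pushed back, stop at 0.064, about 0.057 behind a seated tin. Spring 2 N at 0, 3.6 N at the stop. The tin has to come in over the lip against the paddle, which rubs on it (about 2 N) on its way down to the floor
- lane_seat (a point): point on the lane floor, 4 mm above the counter, where the centre of the underside of a tin stands that rests against the lip; axes as the display's
- scale_plate (a point): centre of the pocket scale's flat steel plate, on its top, 29 mm above the counter; x points away from the scale's keys, z up
- scale: flat digital pocket scale, 125 mm (x) by 150 mm (y), 29 mm high, black with a steel plate, fixed; it is hurt by a push of more than 60 N. Origin at the centre of its underside
- empties_tray: square open wooden tray, 98 mm outside, 86 mm inside, walls 30 mm high, floor 6 mm thick, fixed; origin at the centre of its underside, x and y square to its sides
- nib_mill: hand mill between the tins and the display, fixed, an obstacle: wooden body 140 mm square and 131 mm high, copper dome to 205 mm, crank on top whose knob reaches 263 mm above the counter, 128 mm from the middle, on the far side from the robot; the drawer knob stands out 20 mm. Its origin is at counter level; the body's middle lies at x = 5 mm, y = 31 mm in its axes
- bell: brass counter bell, 64 mm across, 47 mm high, loose; origin at the centre of its underside; to be left alone
- price_card: price card in a wooden block, 24 x 78 mm, 62 mm high, loose; origin at the centre of its underside; to be left alone
- spool_pink: spool of pink ribbon lying flat, 61 mm across, 20 mm high, loose; origin at the centre of its underside; to be left alone
There are look-alikes about, which are no part of the job. What is shaped like the tin_a but blue is not meant.

How it is judged:
At the end, for the whole second after the job is handed in: Full tin on the lane floor against the lip (6 mm along, 5 mm across, 4 mm in height), paddle behind it; half-full tin on the scale plate, within 30 mm of its centre; empty tin on the tray's floor (15 mm from its centre lines); all upright within 0.06 rad, at rest (((x of tin_a in the frame of lane_seat between -0.006 and 0.006 m and y of tin_a in the frame of lane_seat between -0.005 and 0.005 m and z of tin_a in the frame of lane_seat between -0.004 and 0.004 m and value of joint pusher above 0.045 m) or (x of tin_b in the frame of lane_seat between -0.006 and 0.006 m and y of tin_b in the frame of lane_seat between -0.005 and 0.005 m and z of tin_b in the frame of lane_seat between -0.004 and 0.004 m and value of joint pusher above 0.045 m) or (x of tin_c in the frame of lane_seat between -0.006 and 0.006 m and y of tin_c in the frame of lane_seat between -0.005 and 0.005 m and z of tin_c in the frame of lane_seat between -0.004 and 0.004 m and value of joint pusher above 0.045 m)) and ((horizontal distance between tin_a and scale_plate below 0.03 m and z of tin_a in the frame of scale_plate between -0.004 and 0.004 m and contact force between tin_a and scale between 1.5 and 3 N) or (horizontal distance between tin_b and scale_plate below 0.03 m and z of tin_b in the frame of scale_plate between -0.004 and 0.004 m and contact force between tin_b and scale between 1.5 and 3 N) or (horizontal distance between tin_c and scale_plate below 0.03 m and z of tin_c in the frame of scale_plate between -0.004 and 0.004 m and contact force between tin_c and scale between 1.5 and 3 N)) and ((x of tin_a in the frame of empties_tray between -0.016 and 0.016 m and y of tin_a in the frame of empties_tray between -0.016 and 0.016 m and z of tin_a in the frame of empties_tray between 0 and 0.01 m and contact force between tin_a and empties_tray below 1.5 N) or (x of tin_b in the frame of empties_tray between -0.016 and 0.016 m and y of tin_b in the frame of empties_tray between -0.016 and 0.016 m and z of tin_b in the frame of empties_tray between 0 and 0.01 m and contact force between tin_b and empties_tray below 1.5 N) or (x of tin_c in the frame of empties_tray between -0.016 and 0.016 m and y of tin_c in the frame of empties_tray between -0.016 and 0.016 m and z of tin_c in the frame of empties_tray between 0 and 0.01 m and contact force between tin_c and empties_tray below 1.5 N)) and angle between each of tin_a, tin_b, tin_c's own z axis and vertical below 0.06 rad and linear speed of each of tin_a, tin_b, tin_c below 0.02 m/s); the robot touches nothing.
It fails at once if a tin pressed on the scale with more than 60 N (contact force between any of tin_a, tin_b, tin_c and scale above 60 N).
It fails at once if a tin pressed against the display with more than 60 N (contact force between any of tin_a, tin_b, tin_c and tin_display above 60 N).
It fails at once if a tin slammed into the wooden tray with more than 60 N (contact force between any of tin_a, tin_b, tin_c and empties_tray above 60 N).
It fails at once if a tin tipped over (more than 0.6 rad) (angle between any of tin_a, tin_b, tin_c's own z axis and vertical above 0.6 rad).
It fails at once if the bell, the price card or the ribbon spool moved by more than 20 mm (distance of any of bell, price_card, spool_pink from where it was at the start of the episode above 0.02 m).
It also fails if it takes over 72 s, if anything falls off the work surface, if the arm or the gripper's body presses on something with over 40 N, if the wrist force passes 120 N, or if a joint passes its speed limit or range.

## Working session

There is one attempt and no reset: what is moved stays moved. The work goes in short steps, Python scripts to look and compute and a tool call to move; the robot and the scene stay as the last step left them, time stands still between calls to the robot, and variables do not carry over. Pictures are saved under pics/ and viewed, and the job is handed in when it is done.

Besides the shell and the picture viewer there is one more tool, called by a JSON object that holds its "api" and its "payload", one argument or row to a line. jog_arm: Moves the arm, as the interface text tells. Its arguments: {"type":"object","properties":{"steps":{"type":"string"},"newtons":{"type":"number"}},"required":["steps"]}

```bash
ls; mkdir -p pics
python3 - <<'E'
from plant import env
import cv2
s=env.state(); print(s)
for n in ("scene","side","wrist"):
    c=env.camera(n); cv2.imwrite(f"pics/{n}0.png",c["img"][:,:,::-1]); print(n,c["mtx"],c["k1"],c["T"])
E
```

```text
pics
{'time_s': 0.0, 'joint_pos': array([-1.19768198,  0.60013892, -0.00254684,  1.60014382,  0.00180703,
        0.94290119, -0.07980682]), 'qd': array([-0.00011872, -0.00093175,  0.00058625,  0.00104209,  0.00027089,
       -0.00075949,  0.00047437]), 'tau': array([-3.56056562e-04, -7.76459670e+01,  1.56502571e+00, -2.57998860e+01,
        1.23278002e-02,  9.26707668e-03,  1.18813981e-05]), 'eef_pos': array([0.31501935, 0.65240011, 0.202402  ]), 'tool_rot': array([-1.57237851e+00, -1.48941651e-04, -4.49755419e-01]), 'wrist_force': array([ 0.22318663, -0.27224531, -0.44972191]), 'moment': array([ 0.01151984, -0.00979161, -0.0195712 ]), 'opening': 0.08533682569261919}
scene [[441.42042969   0.         319.58380641]
 [  0.         441.42042969 203.28801511]
 [  0.           0.           1.        ]] -0.028697674744548117 [[ 0.88603926  0.3116171  -0.34326261  0.13533951]
 [-0.46340196  0.61747679 -0.63559503 -0.69747283]
 [ 0.01389441  0.72223071  0.69151265  0.80566177]
 [ 0.          0.          0.          1.        ]]
side [[497.70021338   0.         318.40011488]
 [  0.         497.70021338 199.00070645]
 [  0.           0.           1.        ]] 0.044573793454643004 [[-0.96028612  0.24115017 -0.14034656  0.30033827]
 [-0.27878076 -0.84995738  0.44705003  0.60987489]
 [-0.0114824   0.46842186  0.88343031  1.3328965 ]
 [ 0.          0.          0.          1.        ]]
wrist [[281.9701574    0.         320.9148199 ]
 [  0.         281.9701574  195.34134872]
 [  0.           0.           1.        ]] -0.04499387672808187 [[ 4.34302207e-01 -8.69575031e-01 -2.34991189e-01  2.55501988e-01]
 [ 9.00766680e-01  4.18975903e-01  1.14361622e-01  6.80286861e-01]
 [-9.90365595e-04 -2.61339738e-01  9.65246373e-01  3.72960798e-01]
 [ 0.00000000e+00  0.00000000e+00  0.00000000e+00  1.00000000e+00]]
```

View pics/scene0.png

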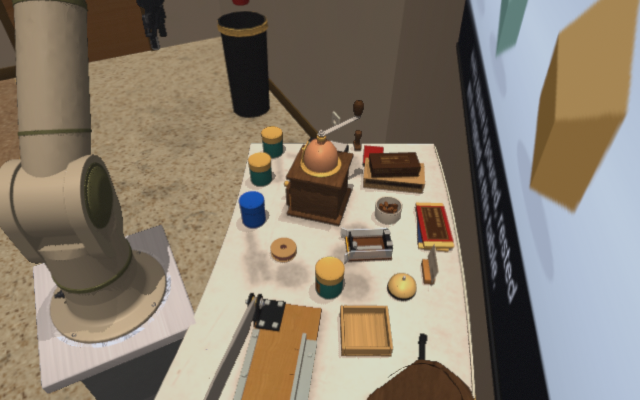

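View pics/side0.png

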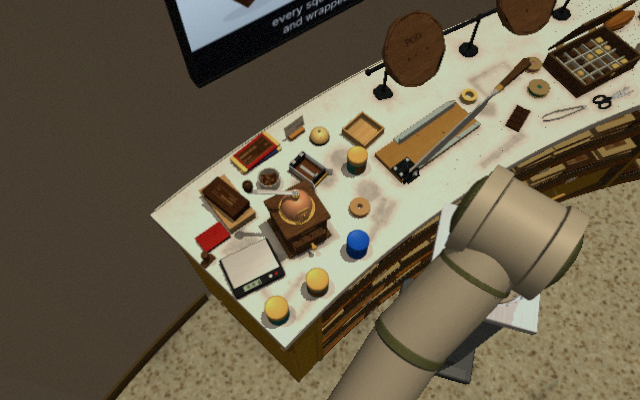

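View pics/wrist0.png

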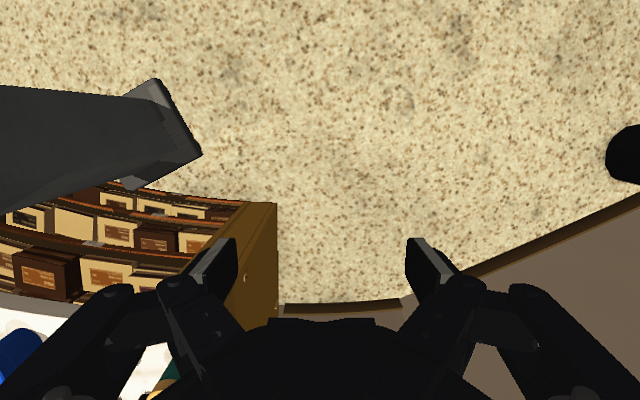

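```bash
cat > h.py <<'E'
import numpy as np, cv2
from plant import env
from scipy.spatial.transform import Rotation as Ro
def ray(c,u,v):
    K=c["mtx"]; d=np.array([(u-K[0,2])/K[0,0],(v-K[1,2])/K[1,1]])
    p=d.copy()
    for _ in range(20): p=d/(1+c["k1"]*(p@p))
    T=c["T"]; r=T[:3,:3]@np.array([p[0],-p[1],-1]); return T[:3,3],r/np.linalg.norm(r)
def onz(c,u,v,z):
    o,r=ray(c,u,v); return o+r*(z-o[2])/r[2]
def proj(c,P):
    T=c["T"]; q=T[:3,:3].T@(np.atleast_2d(P)-T[:3,3]).T
    s=np.array([q[0],-q[1]])/-q[2]; s=s*(1+c["k1"]*(s**2).sum(0)); K=c["mtx"]
    return np.stack([s[0]*K[0,0]+K[0,2],s[1]*K[1,1]+K[1,2]],1)
def tri(obs):
    A=np.zeros((3,3));b=np.zeros(3);L=[]
    for c,u,v in obs:
        o,r=ray(c,u,v);M=np.eye(3)-np.outer(r,r);A+=M;b+=M@o;L.append((o,r))
    p=np.linalg.solve(A,b)
    return p,[np.linalg.norm(np.cross(p-o,r)) for o,r in L]
def crop(c,name,x0,y0,w,h,s=4):
    im=c["img"][y0:y0+h,x0:x0+w,::-1]; im=cv2.resize(im,None,fx=s,fy=s,interpolation=cv2.INTER_CUBIC); cv2.imwrite("pics/"+name,im)
E
python3 - <<'E'
from h import *
a=env.camera("scene");b=env.camera("side")
np.savez("cam0.npz",**{f"{n}_{k}":c[k] for n,c in(("scene",a),("side",b)) for k in c})
crop(a,"sA.png",230,115,160,120,5)
crop(a,"sB.png",300,220,160,140,4)
crop(b,"dA.png",200,170,160,150,4)
crop(b,"dB.png",260,110,160,110,5)
E
```

```text
(no output)
```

View pics/sA.png

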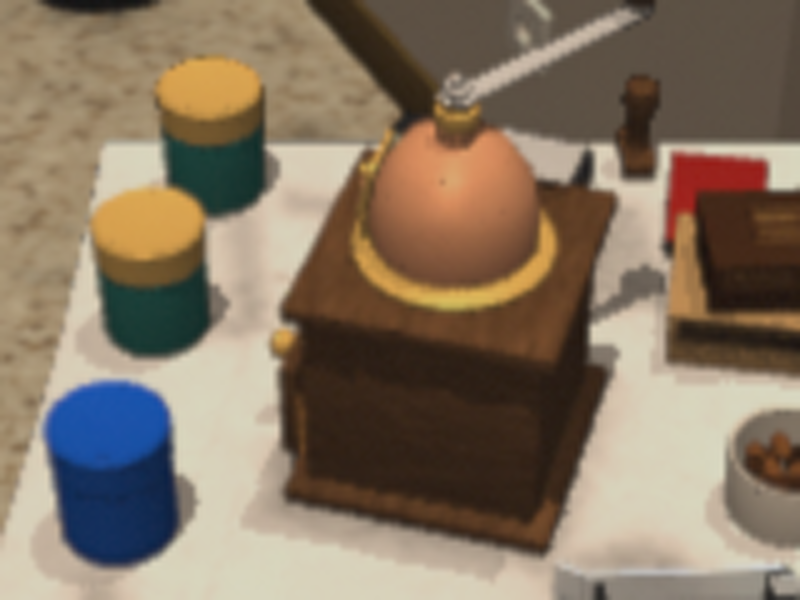

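View pics/sB.png

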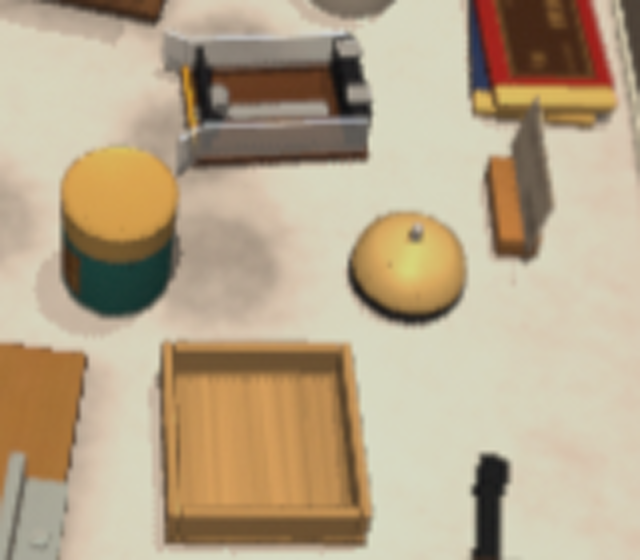

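View pics/dA.png

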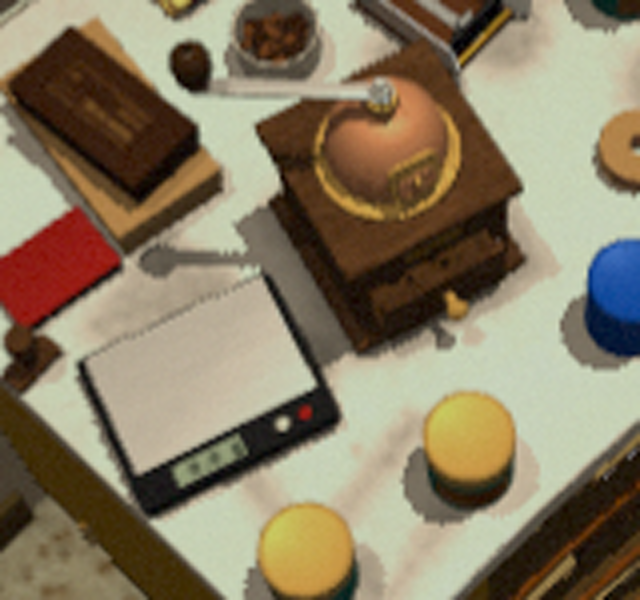

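View pics/dB.png

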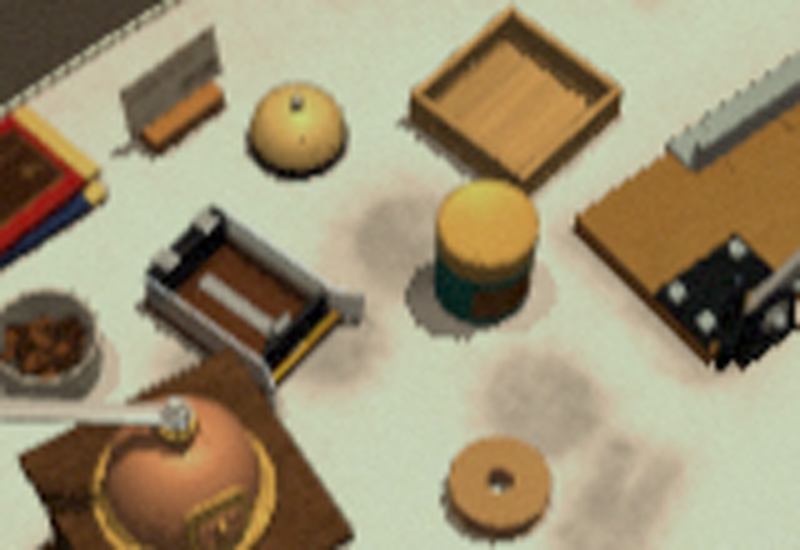

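```bash
cat >> h.py <<'E'
def load(n):
    z=np.load("cam0.npz"); c={k:z[f"{n}_{k}"] for k in("img","mtx","k1","T")}; c["k1"]=float(c["k1"]); return c
E
python3 - <<'E'
from h import *
a=load("scene");b=load("side")
np.set_printoptions(precision=4,suppress=True)
S=lambda x,y,ox,oy,s:((x+.5)/s-.5+ox,(y+.5)/s-.5+oy)
sA=lambda x,y:S(x,y,230,115,5)
sB=lambda x,y:S(x,y,300,220,4)
dA=lambda x,y:S(x,y,200,170,4)
dB=lambda x,y:S(x,y,260,110,5)
for n,p,q in(("t1",sA(211,90),dA(307,550)),("t2",sA(149,223),dA(470,437)),("t3",sB(120,197),dB(487,225)),("lipA",sB(183,68),dB(277,378)),("lipB",sB(196,125),dB(340,315)),
 ("trayTL",sB(164,345),dB(410,95)) ,("trayTR",sB(352,346),dB(512,8)),("trayBR",sB(368,517),dB(622,92)),("trayBL",sB(166,519),dB(528,190)),("bell",sB(415,232),dB(296,103))):
    P,e=tri([(a,*p),(b,*q)]); print(n,P,e, "rad",np.hypot(P[0],P[1]))
print("plate",[onz(b,*dA(x,y),.029) for x,y in((85,365),(263,277),(318,385),(140,475))])
print("scaleouter",[onz(b,*dA(x,y),.029) for x,y in((83,362),(263,272),(341,413),(150,508))])
print("lip@14 side",[onz(b,*dB(x,y),.014) for x,y in((277,378),(340,315))], [onz(b,*dB(x,y),.034) for x,y in((150,268),(213,210))])
print("lip@14 scene",[onz(a,*sB(x,y),.014) for x,y in((183,68),(196,125))])
print("guides scene",[onz(a,*sB(x,y),.034) for x,y in((165,36),(358,35),(180,135),(370,118))])
print("tray side",[onz(b,*dB(x,y),.03) for x,y in((410,95),(512,8),(622,92),(528,190))])
print("tray scene",[onz(a,*sB(x,y),.03) for x,y in((164,345),(352,346),(368,517),(166,519))])
print("mill side top131",[onz(b,*dA(x,y),.131) for x,y in((256,128),(424,42),(522,188),(345,275))])
E
```

```text
t1 [0.5158 0.303  0.0699] [np.float64(0.0014857338480049117), np.float64(0.0014857338480050236)] rad 0.5981842719476875
t2 [0.4363 0.2019 0.0711] [np.float64(0.001148935085416903), np.float64(0.001148935085416925)] rad 0.4807742071566135
t3 [ 0.4296 -0.2059  0.0694] [np.float64(0.001846283705952796), np.float64(0.001846283705952821)] rad 0.47643231344958087
lipA [ 0.5318 -0.1002  0.0134] [np.float64(0.0014163941554306994), np.float64(0.0014163941554310008)] rad 0.5411581972201535
lipB [ 0.5083 -0.1491  0.0232] [np.float64(0.0015652795761101066), np.float64(0.0015652795761099754)] rad 0.5297601160881509
trayTL [ 0.4585 -0.2848  0.0499] [np.float64(0.045582726123748925), np.float64(0.04558272612374895)] rad 0.5397518906181656
trayTR [ 0.4612 -0.3506  0.0987] [np.float64(0.009203375144071197), np.float64(0.00920337514407111)] rad 0.5793548184965648
trayBR [ 0.419  -0.3864  0.014 ] [np.float64(0.043605133581678904), np.float64(0.04360513358167892)] rad 0.5699164232382433
trayBL [ 0.4122 -0.3196 -0.0592] [np.float64(0.013339563792581437), np.float64(0.013339563792581511)] rad 0.5215891413
[... 575 characters left out ...]
14 scene [array([ 0.53  , -0.1006,  0.014 ]), array([ 0.5144, -0.1427,  0.014 ])]
guides scene [array([ 0.5232, -0.0886,  0.034 ]), array([ 0.6269, -0.1403,  0.034 ]), array([ 0.493, -0.159,  0.034]), array([ 0.5964, -0.1975,  0.034 ])]
tray side [array([ 0.507 , -0.3144,  0.03  ]), array([ 0.4609, -0.3992,  0.03  ]), array([ 0.3773, -0.3531,  0.03  ]), array([ 0.4172, -0.2642,  0.03  ])]
tray scene [array([ 0.418 , -0.2733,  0.03  ]), array([ 0.5036, -0.3179,  0.03  ]), array([ 0.4572, -0.4007,  0.03  ]), array([ 0.3714, -0.3575,  0.03  ])]
mill side top131 [array([0.6328, 0.0502, 0.131 ]), array([ 0.5422, -0.0459,  0.131 ]), array([0.4461, 0.0445, 0.131 ]), array([0.5408, 0.1373, 0.131 ])]
```

```bash
cat >> h.py <<'E'
def plan(target,yaw=None,jaw=-1,maxs=45.,start=None,maxw=.14):
    """rows: pure yaw + translation. target TCP xyz, tool down"""
    s=env.state(); p=np.array(s["eef_pos"]) if start is None else np.array(start[:3]); 
    R=Ro.from_euler("xyz",s["tool_rot"]).as_matrix()
    y0=np.arctan2(R[1,0],R[0,0]) if start is None else start[3]
    if yaw is None: yaw=y0
    dy=(yaw-y0+np.pi)%(2*np.pi)-np.pi
    d=np.array(target)-p
    n=max(1,int(np.ceil(max(np.linalg.norm(d)*1000/maxs,abs(dy)/maxw))))
    out=[];y=y0
    for i in range(n):
        v=d*1000/n
        loc=[np.cos(y)*v[0]+np.sin(y)*v[1],-v[2],-np.sin(y)*v[0]+np.cos(y)*v[1]]
        out.append("%.1f %.1f %.1f 0 %.3f 0 %g"%(*loc,-dy/n,jaw)); y+=dy/n
    for i in range(0,n,5): print("; ".join(out[i:i+5]))
    print("from",np.round(p,4),"yaw",round(y0,4),"rot",np.round(s["tool_rot"],4),"open",round(s["opening"],4),"t",s["time_s"])
E
python3 - <<'E'
from h import *
plan([.50,.30,.23],-1.04)
E
```

```text
35.5 -3.0 -26.4 0 0.066 0 -1; 37.2 -3.0 -24.0 0 0.066 0 -1; 38.7 -3.0 -21.5 0 0.066 0 -1; 40.0 -3.0 -18.9 0 0.066 0 -1; 41.2 -3.0 -16.2 0 0.066 0 -1
42.1 -3.0 -13.5 0 0.066 0 -1; 42.9 -3.0 -10.7 0 0.066 0 -1; 43.5 -3.0 -7.9 0 0.066 0 -1; 44.0 -3.0 -5.0 0 0.066 0 -1
from [0.3151 0.6527 0.2029] yaw -0.4498 rot [-1.5715e+00 -1.0000e-04 -4.4980e-01] open 0.0854 t 0.25
```

{"api": "jog_arm", "payload": {
  "steps": "35.5 -3.0 -26.4 0 0.066 0 -1; 37.2 -3.0 -24.0 0 0.066 0 -1; 38.7 -3.0 -21.5 0 0.066 0 -1; 40.0 -3.0 -18.9 0 0.066 0 -1; 41.2 -3.0 -16.2 0 0.066 0 -1"
}}

```text
time_s: 0.75
eef_pos: [0.4184, 0.4551, 0.2185]
tool_rot: [-1.571, -0.0, -0.782]
wrist_force: [1.1, -0.1, -0.0]
opening: 0.0852
```

{"api": "jog_arm", "payload": {
  "steps": "42.1 -3.0 -13.5 0 0.066 0 -1; 42.9 -3.0 -10.7 0 0.066 0 -1; 43.5 -3.0 -7.9 0 0.066 0 -1; 44.0 -3.0 -5.0 0 0.066 0 -1; 0 0 0 0 0 0 -1"
}}

```text
time_s: 1.25
eef_pos: [0.5029, 0.2932, 0.2311]
tool_rot: [-1.57, -0.003, -1.055]
wrist_force: [-0.2, 0.4, 0.3]
opening: 0.0852
```

Run:
```python
from h import *
c=env.camera("wrist"); print(env.state()["eef_pos"],env.state()["tool_rot"],env.state()["wrist_force"])
np.savez("w1.npz",**c)
cv2.imwrite("pics/w1.png",c["img"][:,:,::-1])
print(proj(c,[[.5158,.303,.075],[.4363,.2019,.075],[.633,.2,.029]]))
```

```text
[0.50120611 0.29667024 0.23077633] [-1.57009143e+00 -1.07751571e-03 -1.04959094e+00] [-1.33675263  0.55824942  0.13032821]
[[334.92526904 174.22118791]
 [237.25462619 213.36432739]
 [366.55944043 266.55035991]]
```

View pics/w1.png

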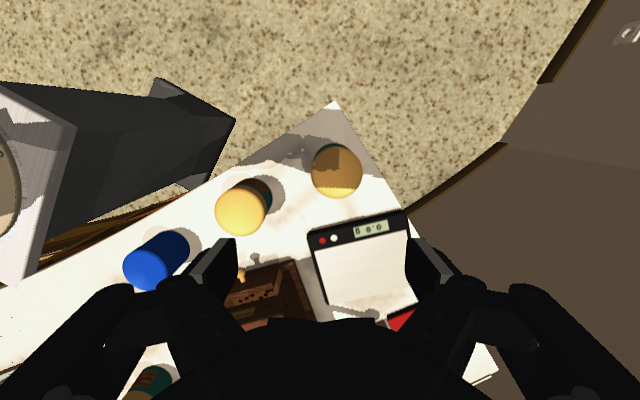

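Run:
```python
from h import *
c=dict(np.load("w1.npz"))
crop(c,"w1a.png",200,130,220,190,3.6 and 3)
```

```text
(no output)
```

View pics/w1a.png

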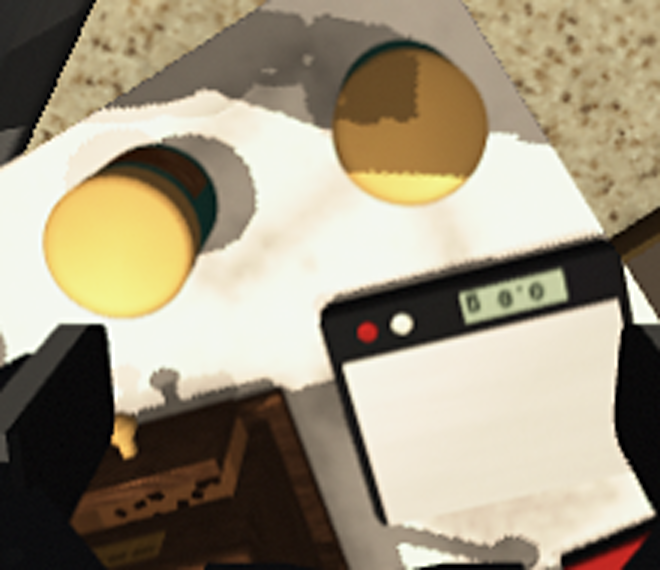

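Run:
```python
from h import *
np.set_printoptions(precision=4,suppress=True)
a=load("scene");b=load("side");c=dict(np.load("w1.npz"));c["k1"]=float(c["k1"])
S=lambda x,y,ox,oy,s:((x+.5)/s-.5+ox,(y+.5)/s-.5+oy)
sA=lambda x,y:S(x,y,230,115,5)
dA=lambda x,y:S(x,y,200,170,4)
w=lambda x,y:S(x,y,200,130,3)
for n,p,q,r in(("t1",sA(211,90),dA(307,550),w(410,126)),("t2",sA(149,223),dA(470,437),w(120,245))):
    P,e=tri([(a,*p),(b,*q),(c,*r)]); print(n,P,e)
    P,e=tri([(b,*q),(c,*r)]); print(n,P,e)
    print([onz(k,*m,.075) for k,m in((a,p),(b,q),(c,r))])
for p,q in((w(343,365),dA(318,385)),(w(617,300),dA(140,475)),(w(385,522),dA(263,277))):
    print(tri([(c,*p),(b,*q)]), onz(c,*p,.029))
```

```text
t1 [0.5162 0.3042 0.0692] [np.float64(0.0015030199768779487), np.float64(0.0020323369034660065), np.float64(0.0014663418550875755)]
t1 [0.5124 0.3095 0.0981] [np.float64(3.219614106063481e-05), np.float64(3.2196141060695935e-05)]
[array([0.5115, 0.2959, 0.075 ]), array([0.5163, 0.3039, 0.075 ]), array([0.5157, 0.3064, 0.075 ])]
t2 [0.4368 0.2027 0.0702] [np.float64(0.0013048770537472502), np.float64(0.001444879963148671), np.float64(0.0010160959741737244)]
t2 [0.4374 0.2012 0.0668] [np.float64(0.0009876597302349755), np.float64(0.0009876597302349622)]
[array([0.4335, 0.1971, 0.075 ]), array([0.437 , 0.2029, 0.075 ]), array([0.4378, 0.2058, 0.075 ])]
(array([0.5577, 0.1744, 0.0089]), [np.float64(0.0001384399867930118), np.float64(0.0001384399867930047)]) [0.5533 0.1834 0.029 ]
(array([0.6474, 0.2773, 0.0351]), [np.float64(0.0008040708804924409), np.float64(0.0008040708804924383)]) [0.65   0.2768 0.029 ]
(array([0.6186, 0.1116, 0.0212]), [np.float64(0.00013516242704316012), np.float64(0.00013516242704308262)]) [0.6155 0.1164 0.029 ]
```

Run:
```python
from h import *
a=load("scene");b=load("side")
print("knob",tri([(a,358,107),(b,247,186)]))
plan([.516,.304,.09],-1.04)
plan([.516,.304,.032],-1.04,start=[.516,.304,.09,-1.04],maxs=25)
```

```text
knob (array([0.65385233, 0.07347111, 0.24391104]), [np.float64(0.0024851192905095063), np.float64(0.002485119290509502)])
0.3 35.2 4.1 0 -0.002 0 -1; 0.3 35.2 4.1 0 -0.002 0 -1; 0.3 35.2 4.1 0 -0.002 0 -1; 0.3 35.2 4.1 0 -0.002 0 -1
from [0.5012 0.2967 0.2308] yaw -1.0496 rot [-1.5701e+00 -1.1000e-03 -1.0496e+00] open 0.0852 t 1.3
0.0 19.3 0.0 0 -0.000 0 -1; 0.0 19.3 0.0 0 -0.000 0 -1; 0.0 19.3 0.0 0 -0.000 0 -1
from [0.516 0.304 0.09 ] yaw -1.04 rot [-1.5701e+00 -1.1000e-03 -1.0496e+00] open 0.0852 t 1.3
```

{"api": "jog_arm", "payload": {
  "steps": "1 35 4 0 0 0 -1; 1 35 4 0 0 0 -1; 1 35 4 0 0 0 -1; 1 35 4 0 0 0 -1; 0 0 0 0 0 0 -1"
}}

```text
time_s: 1.8
eef_pos: [0.5127, 0.3046, 0.0862]
tool_rot: [-1.578, 0.0, -1.042]
wrist_force: [-1.1, 0.0, -0.3]
opening: 0.0856
```

Run:
```python
from h import *
c=env.camera("wrist"); np.savez("w2.npz",**c)
cv2.imwrite("pics/w2.png",c["img"][:,:,::-1])
print(env.state()["eef_pos"],env.state()["tool_rot"],env.state()["wrist_force"])
plan([.516,.304,.032],-1.04,maxs=25)
```

```text
[0.51372865 0.30486936 0.08858242] [-1.57511699e+00  1.01629502e-04 -1.04213539e+00] [ 0.3628658  -0.22375957 -0.01035279]
0.6 18.9 0.5 0 -0.001 0 -1; 0.6 18.9 0.5 0 -0.001 0 -1; 0.6 18.9 0.5 0 -0.001 0 -1
from [0.5137 0.3049 0.0886] yaw -1.0421 rot [-1.5751e+00  1.0000e-04 -1.0421e+00] open 0.0853 t 1.85
```

View pics/w2.png

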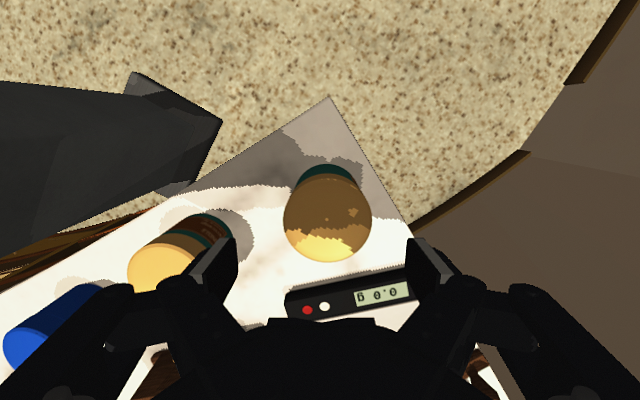

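Run:
```python
from h import *
c=dict(np.load("w2.npz"));c["k1"]=float(c["k1"]);d=dict(np.load("w1.npz"));d["k1"]=float(d["k1"])
w=((410.5)/3-.5+200,126.5/3-.5+130)
print(onz(c,327.5,218.5,.075), tri([(c,327.5,218.5),(d,*w)]))
print(proj(c,[[.516,.304,.075],[.5137,.3049,.0886]]))
# circle projection check
t=np.linspace(0,2*np.pi,24,endpoint=False)
for P in([.516,.304],[.515,.307]):
    q=proj(c,np.c_[P[0]+.031*np.cos(t),P[1]+.031*np.sin(t),t*0+.075]); print(q.min(0),q.max(0))
```

```text
[0.51618006 0.30621805 0.075     ] (array([0.51559378, 0.30677704, 0.07703595]), [np.float64(0.00019094191767255145), np.float64(0.00019094191767273462)])
[[325.61892586 221.00861938]
 [323.43027775 225.58745541]]
[280.3995045  176.49670871] [370.87365954 261.79227705]
[281.17863618 171.84245691] [372.04437245 257.88482563]
```

{"api": "jog_arm", "payload": {
  "steps": "0 19 1 0 0 0 -1; 0 19 1 0 0 0 -1; 0 19 0.5 0 0 0 -1; 0 0 0 0 0 0 -1; 0 0 0 0 0 0 -1"
}}

```text
time_s: 2.35
eef_pos: [0.5179, 0.3065, 0.0349]
tool_rot: [-1.569, 0.0, -1.043]
wrist_force: [0.7, -0.2, 0.8]
opening: 0.0855
```

{"api": "jog_arm", "payload": {
  "steps": "0 0 0 0 0 0 1; 0 0 0 0 0 0 1; 0 0 0 0 0 0 1; 0 0 0 0 0 0 1; 0 0 0 0 0 0 1",
  "newtons": 40
}}

```text
time_s: 2.85
eef_pos: [0.518, 0.3061, 0.0351]
tool_rot: [-1.569, 0.0, -1.044]
wrist_force: [-2.2, -1.1, 11.5]
opening: 0.0584
```

{"api": "jog_arm", "payload": {
  "steps": "0 -10 0 0 0 0 1; 0 -15 0 0 0 0 1; 0 -15 0 0 0 0 1; 0 0 0 0 0 0 1; 0 0 0 0 0 0 1"
}}

```text
time_s: 3.35
eef_pos: [0.5178, 0.306, 0.0741]
tool_rot: [-1.569, 0.0, -1.044]
wrist_force: [-0.6, -0.2, -1.9]
opening: 0.0576
```

Run:
```python
from h import *
F=[]
for i in range(6):
    c=env.camera("wrist"); s=env.state(); F.append(s["wrist_force"])
print(np.round(F,2),np.mean(F,0)); print(s["eef_pos"],s["tool_rot"],s["opening"])
np.savez("w3.npz",**c)
cv2.imwrite("pics/w3.png",c["img"][:,:,::-1])
```

```text
[[-0.29  0.69 -1.25]
 [-0.03 -0.4  -0.68]
 [ 0.63  0.38 -0.87]
 [-0.04 -0.57 -1.33]
 [-0.66 -0.19 -1.05]
 [ 0.44 -0.1  -1.07]] [ 0.00821327 -0.03270958 -1.04222456]
[0.51723726 0.30553231 0.07272912] [-1.57177929e+00 -1.48068379e-04 -1.04375880e+00] 0.05812484813563671
```

View pics/w3.png

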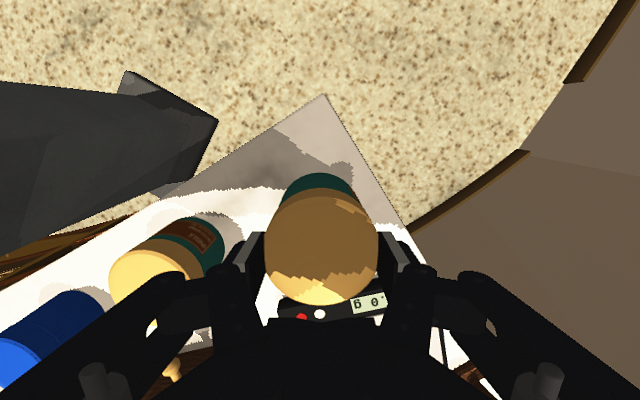

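```bash
cat >> h.py <<'E'
def legs(L,jaw,maxs=45):
    st=None
    for p in L:
        plan(p[:3],p[3],jaw=jaw,maxs=maxs,start=st); st=p
E
python3 - <<'E'
from h import *
legs([[.51,.29,.23,-1.04],[.435,.10,.24,-1.4],[.435,-.10,.24,-1.8],[.439,-.335,.12,-2.2]],1)
E
```

```text
2.4 -39.3 -3.5 0 -0.001 0 1; 2.4 -39.3 -3.5 0 -0.001 0 1; 2.4 -39.3 -3.5 0 -0.001 0 1; 2.4 -39.3 -3.5 0 -0.001 0 1
from [0.5172 0.3055 0.0727] yaw -1.0438 rot [-1.5718e+00 -1.0000e-04 -1.0438e+00] open 0.0581 t 3.65
25.2 -2.0 -32.2 0 0.072 0 1; 27.4 -2.0 -30.3 0 0.072 0 1; 29.5 -2.0 -28.2 0 0.072 0 1; 31.5 -2.0 -26.0 0 0.072 0 1; 33.3 -2.0 -23.7 0 0.072 0 1
from [0.51 0.29 0.23] yaw -1.04 rot [-1.5718e+00 -1.0000e-04 -1.0438e+00] open 0.0581 t 3.65
39.4 -0.0 -6.8 0 0.080 0 1; 39.8 -0.0 -3.6 0 0.080 0 1; 40.0 -0.0 -0.4 0 0.080 0 1; 39.9 -0.0 2.8 0 0.080 0 1; 39.6 -0.0 5.9 0 0.080 0 1
from [0.435 0.1   0.24 ] yaw -1.4 rot [-1.5718e+00 -1.0000e-04 -1.0438e+00] open 0.0581 t 3.65
38.0 20.0 9.5 0 0.067 0 1; 37.3 20.0 12.1 0 0.067 0 1; 36.4 20.0 14.5 0 0.067 0 1; 35.3 20.0 16.9 0 0.067 0 1; 34.1 20.0 19.2 0 0.067 0 1
32.8 20.0 21.5 0 0.067 0 1
from [ 0.435 -0.1    0.24 ] yaw -1.8 rot [-1.5718e+00 -1.0000e-04 -1.0438e+00] open 0.0581 t 3.65
```

{"api": "jog_arm", "payload": {
  "steps": "2.4 -39.3 -3.5 0 0 0 1; 2.4 -39.3 -3.5 0 0 0 1; 2.4 -39.3 -3.5 0 0 0 1; 2.4 -39.3 -3.5 0 0 0 1"
}}

```text
time_s: 4.05
eef_pos: [0.5099, 0.29, 0.2316]
tool_rot: [-1.572, -0.0, -1.044]
wrist_force: [0.9, 0.7, -0.5]
opening: 0.0576
```

{"api": "jog_arm", "payload": {
  "steps": "25.2 -2.0 -32.2 0 0.072 0 1; 27.4 -2.0 -30.3 0 0.072 0 1; 29.5 -2.0 -28.2 0 0.072 0 1; 31.5 -2.0 -26.0 0 0.072 0 1; 33.3 -2.0 -23.7 0 0.072 0 1"
}}

```text
time_s: 4.55
eef_pos: [0.4336, 0.0992, 0.2404]
tool_rot: [-1.571, -0.0, -1.407]
wrist_force: [0.7, -1.0, -0.5]
opening: 0.0576
```

{"api": "jog_arm", "payload": {
  "steps": "39.4 0 -6.8 0 0.080 0 1; 39.8 0 -3.6 0 0.080 0 1; 40.0 0 -0.4 0 0.080 0 1; 39.9 0 2.8 0 0.080 0 1; 39.6 0 5.9 0 0.080 0 1"
}}

```text
time_s: 5.05
eef_pos: [0.4334, -0.1008, 0.2405]
tool_rot: [-1.571, 0.0, -1.807]
wrist_force: [1.2, 0.2, -0.4]
opening: 0.0582
```

{"api": "jog_arm", "payload": {
  "steps": "38.0 20.0 9.5 0 0.067 0 1; 37.3 20.0 12.1 0 0.067 0 1; 36.4 20.0 14.5 0 0.067 0 1; 35.3 20.0 16.9 0 0.067 0 1; 34.1 20.0 19.2 0 0.067 0 1"
}}

```text
time_s: 5.55
eef_pos: [0.436, -0.2966, 0.1393]
tool_rot: [-1.571, -0.0, -2.141]
wrist_force: [1.6, 0.2, -1.5]
opening: 0.0577
```

{"api": "jog_arm", "payload": {
  "steps": "32.8 20.0 21.5 0 0.067 0 1; 0 0 0 0 0 0 1; 0 0 0 0 0 0 1"
}}

```text
time_s: 5.85
eef_pos: [0.4357, -0.3349, 0.1196]
tool_rot: [-1.573, -0.001, -2.208]
wrist_force: [-0.1, 0.1, -0.7]
opening: 0.0578
```

Run:
```python
from h import *
c=env.camera("wrist"); s=env.state();print(s["eef_pos"],s["tool_rot"],s["opening"])
np.savez("w4.npz",**c)
cv2.imwrite("pics/w4.png",c["img"][:,:,::-1])
```

```text
[ 0.43628468 -0.33386822  0.12010829] [-1.57222137e+00  8.26408501e-05 -2.20564033e+00] 0.05748444833692436
```

View pics/w4.png

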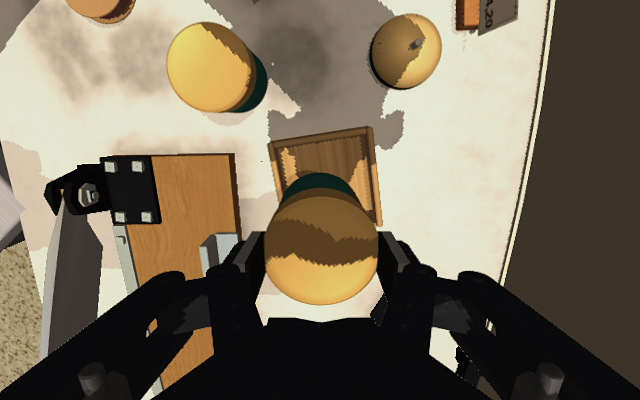

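Run:
```python
from h import *
np.set_printoptions(precision=4,suppress=True)
c=dict(np.load("w4.npz"));c["k1"]=float(c["k1"])
A=onz(c,268.5,140.5,.03);B=onz(c,372,126.5,.03);C=onz(c,382.5,225,.03)
print(A,B,C,np.linalg.norm(A-B))
u=(B-A)/np.linalg.norm(B-A);n=np.array([u[1],-u[0],0])
m=(A+B)/2
for sg in(1,-1): print("ctr",m+sg*n*.049)
print("lid",onz(c,321,248.5,.120+.042), "t3",onz(c,210,67,.075),"bell?",onz(c,407,51,.03))
a=load("scene");b=load("side")
```

```text
[ 0.4252 -0.2694  0.03  ] [ 0.5079 -0.3151  0.03  ] [ 0.4637 -0.3998  0.03  ] 0.09449293408248616
ctr [ 0.4429 -0.3352  0.03  ]
ctr [ 0.4902 -0.2493  0.03  ]
lid [ 0.4381 -0.3328  0.162 ] t3 [ 0.4329 -0.2062  0.075 ] bell? [ 0.5674 -0.2805  0.03  ]
```

{"api": "jog_arm", "payload": {
  "steps": "-1 30 4 0 0 0 1; 0 25 0 0 0 0 1; 0 13 0 0 0 0 1; 0 4 0 0 0 0 1; 0 3 0 0 0 0 1"
}}

```text
time_s: 6.4
eef_pos: [0.4409, -0.3355, 0.0459]
tool_rot: [-1.57, 0.0, -2.205]
wrist_force: [0.5, 0.6, -0.5]
opening: 0.0578
```

{"api": "jog_arm", "payload": {
  "steps": "0 2 0 0 0 0 1; 0 0 0 0 0 0 1; 0 1 0 0 0 0 1; 0 0 0 0 0 0 1"
}}

```text
time_s: 6.8
eef_pos: [0.4407, -0.336, 0.0428]
tool_rot: [-1.57, 0.0, -2.206]
wrist_force: [0.3, 0.4, -0.4]
opening: 0.058
```

{"api": "jog_arm", "payload": {
  "steps": "0 1 0 0 0 0 1; 0 0 0 0 0 0 1; 0 1 0 0 0 0 1; 0 0 0 0 0 0 1"
}}

```text
time_s: 7.2
eef_pos: [0.4405, -0.336, 0.0412]
tool_rot: [-1.57, 0.0, -2.206]
wrist_force: [-1.8, 1.9, 10.2]
opening: 0.058
```

{"api": "jog_arm", "payload": {
  "steps": "0 -1 0 0 0 0 1; 0 0 0 0 0 0 0; 0 0 0 0 0 0 -1; 0 0 0 0 0 0 -1; 0 0 0 0 0 0 -1"
}}

```text
time_s: 7.7
eef_pos: [0.4406, -0.3359, 0.0414]
tool_rot: [-1.571, -0.0, -2.206]
wrist_force: [-0.1, 1.0, 0.4]
opening: 0.0855
```

Run:
```python
from h import *
s=env.state();print(s["eef_pos"],s["tool_rot"],s["opening"],s["wrist_force"])
legs([[.4405,-.336,.15,-2.2],[.445,-.21,.15,-2.0]],-1)
```

```text
[ 0.44055119 -0.33591063  0.04141235] [-1.57082899e+00 -3.50901382e-05 -2.20576703e+00] 0.08545589690633634 [-0.12410506  0.99772822  0.35173383]
0.0 -36.2 0.0 0 -0.002 0 -1; 0.0 -36.2 0.0 0 -0.002 0 -1; 0.0 -36.2 0.0 0 -0.002 0 -1
from [ 0.4406 -0.3359  0.0414] yaw -2.2058 rot [-1.5708 -0.     -2.2058] open 0.0855 t 7.7
-34.8 -0.0 -23.5 0 -0.067 0 -1; -36.3 -0.0 -21.1 0 -0.067 0 -1; -37.7 -0.0 -18.7 0 -0.067 0 -1
from [ 0.4405 -0.336   0.15  ] yaw -2.2 rot [-1.5708 -0.     -2.2058] open 0.0855 t 7.7
```

{"api": "jog_arm", "payload": {
  "steps": "0 -36 0 0 0 0 -1; 0 -36 0 0 0 0 -1; 0 -40 0 0 0 0 -1; 0 -30 0 0 0 0 -1; -35 0 -24 0 -0.067 0 -1"
}}

```text
time_s: 8.2
eef_pos: [0.4435, -0.2992, 0.1876]
tool_rot: [-1.561, -0.002, -2.144]
wrist_force: [1.0, 1.4, -1.5]
opening: 0.085
```

{"api": "jog_arm", "payload": {
  "steps": "-36 0 -21 0 -0.067 0 -1; -38 0 -19 0 -0.067 0 -1; 0 0 0 0 0 0 -1; 0 0 0 0 0 0 -1; 0 0 0 0 0 0 -1"
}}

```text
time_s: 8.7
eef_pos: [0.4453, -0.2104, 0.1836]
tool_rot: [-1.57, -0.0, -2.006]
wrist_force: [0.5, 0.2, 0.4]
opening: 0.0855
```

Run:
```python
from h import *
c=env.camera("wrist"); s=env.state();print(s["eef_pos"],s["tool_rot"],s["opening"])
np.savez("w5.npz",**c)
cv2.imwrite("pics/w5.png",c["img"][:,:,::-1])
```

```text
[ 0.44518475 -0.21066928  0.18359833] [-1.57019707e+00 -5.33912897e-04 -2.00681726e+00] 0.08603573843902008
```

View pics/w5.png

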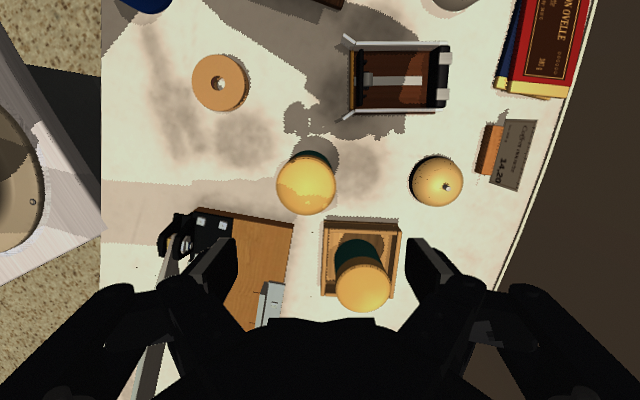

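Run:
```python
from h import *
c=dict(np.load("w5.npz"))
crop(c,"w5a.png",320,20,150,110,5)
print(onz({**c,"k1":float(c["k1"])},306,183,.075))
```

```text
[ 0.43299136 -0.20200563  0.075     ]
```

View pics/w5a.png

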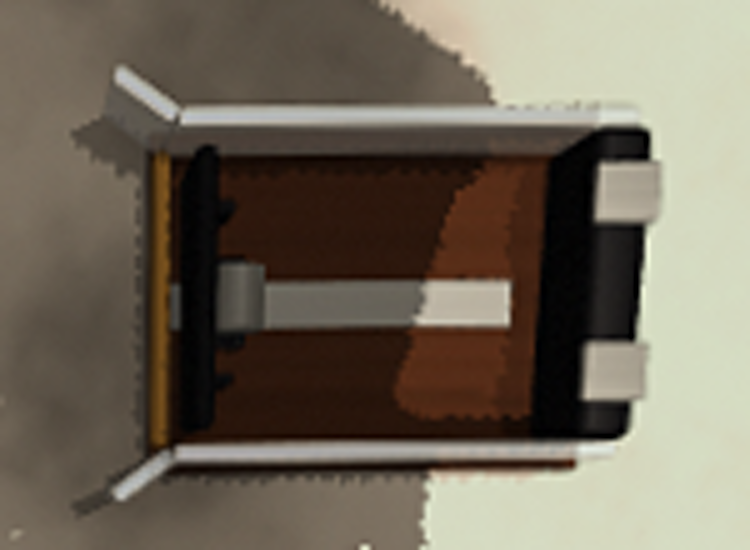

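```bash
cat > fit.py <<'E'
from h import *
from scipy.optimize import least_squares
np.set_printoptions(precision=4,suppress=True)
def fitdisp(c,obs,x0=(.556,-.148,-.43),fx=None):
    # obs: (u,v,'x' or 'y',value,z)
    def f(p):
        C,S=np.cos(p[2]),np.sin(p[2]); r=[]
        for u,v,ax,val,z in obs:
            P=onz(c,u,v,z)-[p[0],p[1],0]; l=(C*P[0]+S*P[1],-S*P[0]+C*P[1])
            r.append(((l[0] if ax=='x' else l[1])-val)*1000)
        return np.array(r)
    s=least_squares(f,x0,x_scale=[.01,.01,.05]); return s.x,f(s.x)
E
python3 - <<'E'
from fit import *
c=dict(np.load("w5.npz"));c["k1"]=float(c["k1"])
w=lambda x,y:((x+.5)/5-.5+320,(y+.5)/5-.5+20)
obs=[(*w(x,y),ax,v,z) for x,y,ax,v,z in[
(190,122,'y',.032,.034),(390,124,'y',.032,.034),(590,125,'y',.032,.034),
(180,448,'y',-.032,.034),(380,446,'y',-.032,.034),(560,444,'y',-.032,.034),
(152,200,'x',-.045,.014),(150,400,'x',-.045,.014),(170,200,'x',-.041,.014),(168,420,'x',-.041,.014)]]
p,r=fitdisp(c,obs);print(p,r)
C,S=np.cos(p[2]),np.sin(p[2])
for q in(w(180,122),w(178,446),w(640,110),w(620,455)):
    P=onz(c,*q,.034)-[p[0],p[1],0];print("local",C*P[0]+S*P[1],-S*P[0]+C*P[1])
print("seat",p[0]-.011*C,p[1]-.011*S)
E
```

```text
[ 0.5622 -0.1445 -0.4225] [ 0.8996  0.3974  0.3746 -0.7282 -0.6173 -0.3262 -0.0555 -0.0608 -0.0312
  0.1476]
local -0.04134273394649321 0.03291271981612973
local -0.040808575469179244 -0.032303084477059665
local 0.055222065025684705 0.03538388337401665
local 0.0568516129678838 -0.03467496933494991
seat 0.5521526942843668 -0.14003196547335583
```

Run:
```python
from h import *
legs([[.4325,-.204,.10,-2.0],[.4325,-.204,.035,-2.0]],-1,maxs=35)
c=dict(np.load("w5.npz"));c["k1"]=float(c["k1"])
print(onz(c,293,222,.015),onz(c,215,225,.04))
```

```text
-0.2 27.9 -4.8 0 -0.002 0 -1; -0.2 27.9 -4.8 0 -0.002 0 -1; -0.3 27.9 -4.8 0 -0.002 0 -1
from [ 0.4452 -0.2107  0.1836] yaw -2.0068 rot [-1.5702e+00 -5.0000e-04 -2.0068e+00] open 0.086 t 8.75
-0.0 32.5 0.0 0 -0.000 0 -1; -0.0 32.5 0.0 0 -0.000 0 -1
from [ 0.4325 -0.204   0.1   ] yaw -2.0 rot [-1.5702e+00 -5.0000e-04 -2.0068e+00] open 0.086 t 8.75
[ 0.3871531  -0.25187252  0.015     ] [ 0.30690929 -0.20866577  0.04      ]
```

{"api": "jog_arm", "payload": {
  "steps": "0 28 -5 0 0 0 -1; 0 28 -5 0 0 0 -1; 0 28 -4.5 0 0 0 -1; 0 0 0 0 0 0 -1; 0 0 0 0 0 0 -1"
}}

```text
time_s: 9.25
eef_pos: [0.4318, -0.2046, 0.0996]
tool_rot: [-1.572, -0.001, -2.007]
wrist_force: [0.1, -0.5, 0.9]
opening: 0.0852
```

Run:
```python
from h import *
c=env.camera("wrist"); s=env.state();print(s["eef_pos"],s["tool_rot"],s["wrist_force"])
np.savez("w6.npz",**c)
cv2.imwrite("pics/w6.png",c["img"][:,:,::-1])
```

```text
[ 0.4324359  -0.20457615  0.10021146] [-1.57003648e+00 -3.46990016e-04 -2.00662188e+00] [ 0.66793356  0.44628155 -0.07312366]
```

View pics/w6.png

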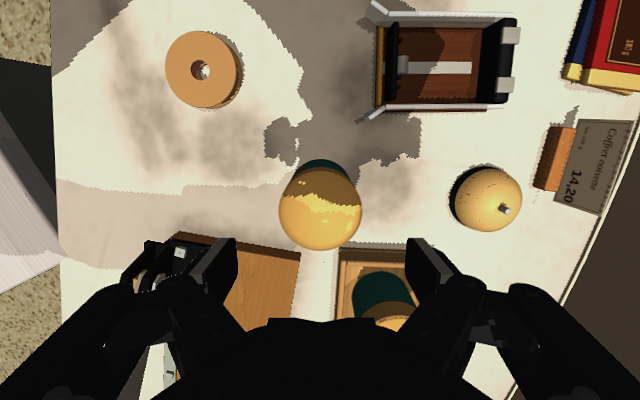

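Run:
```python
from h import *
c=dict(np.load("w6.npz"));c["k1"]=float(c["k1"]);d=dict(np.load("w5.npz"));d["k1"]=float(d["k1"])
P=onz(c,320.5,207.5,.075);print(P,tri([(c,320.5,207.5),(d,306,183)]))
plan([P[0],P[1],.035],-2.0,maxs=35)
```

```text
[ 0.43310465 -0.20178351  0.075     ] (array([ 0.43277174, -0.20235785,  0.07302137]), [np.float64(6.274915881539751e-05), np.float64(6.274915881535035e-05)])
-1.4 32.6 -0.3 0 -0.003 0 -1; -1.4 32.6 -0.3 0 -0.003 0 -1
from [ 0.4324 -0.2046  0.1002] yaw -2.0066 rot [-1.5700e+00 -3.0000e-04 -2.0066e+00] open 0.0856 t 9.3
```

{"api": "jog_arm", "payload": {
  "steps": "-1.3 32.6 0 0 0 0 -1; -1.3 32.6 0 0 0 0 -1; 0 0 0 0 0 0 -1; 0 0 0 0 0 0 -1"
}}

```text
time_s: 9.7
eef_pos: [0.4335, -0.2015, 0.0353]
tool_rot: [-1.571, 0.0, -2.006]
wrist_force: [-0.2, -0.2, 0.8]
opening: 0.0854
```

{"api": "jog_arm", "payload": {
  "steps": "0 0 0 0 0 0 1; 0 0 0 0 0 0 1; 0 0 0 0 0 0 1; 0 0 0 0 0 0 1; 0 0 0 0 0 0 1",
  "newtons": 40
}}

```text
time_s: 10.2
eef_pos: [0.4337, -0.2011, 0.036]
tool_rot: [-1.569, 0.001, -2.005]
wrist_force: [-2.3, 0.3, 12.5]
opening: 0.0579
```

{"api": "jog_arm", "payload": {
  "steps": "0 -10 0 0 0 0 1; 0 -20 0 0 0 0 1; 0 -20 0 0 0 0 1; 0 0 0 0 0 0 1; 0 0 0 0 0 0 1"
}}

```text
time_s: 10.7
eef_pos: [0.4337, -0.2007, 0.085]
tool_rot: [-1.569, 0.0, -2.004]
wrist_force: [-0.5, 0.0, -2.5]
opening: 0.0579
```

Run:
```python
from h import *
F=[]
for i in range(6):
    c=env.camera("wrist"); s=env.state(); F.append(s["wrist_force"])
print(np.round(F,2),np.mean(F,0)); print(s["eef_pos"],s["tool_rot"],s["opening"])
np.savez("w7.npz",**c)
cv2.imwrite("pics/w7.png",c["img"][:,:,::-1])
```

```text
[[ 0.17  0.45 -2.4 ]
 [-0.48  0.48 -1.71]
 [ 0.15  0.33 -1.88]
 [-0.19 -0.6  -2.01]
 [-0.19 -0.42 -2.15]
 [ 0.26 -0.23 -2.4 ]] [-0.04453655  0.00295308 -2.09046918]
[ 0.43279453 -0.20090489  0.08375889] [-1.57185879e+00 -1.90359633e-04 -2.00490022e+00] 0.05735101976995469
```

View pics/w7.png

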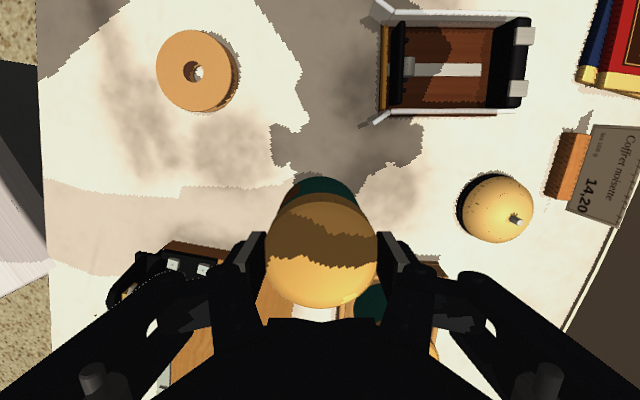

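Run:
```python
from h import *
legs([[.433,-.20,.235,-2.0],[.437,-.02,.245,-1.6],[.437,.12,.24,-1.4],[.51,.20,.23,-1.3],[.6335,.196,.14,-1.27]],1)
```

```text
-0.2 -37.8 -0.0 0 -0.001 0 1; -0.2 -37.8 -0.0 0 -0.001 0 1; -0.2 -37.8 -0.0 0 -0.001 0 1; -0.2 -37.8 -0.0 0 -0.001 0 1
from [ 0.4328 -0.2009  0.0838] yaw -2.0049 rot [-1.5719e+00 -2.0000e-04 -2.0049e+00] open 0.0574 t 11.0
-33.1 -2.0 -14.3 0 -0.080 0 1; -34.1 -2.0 -11.6 0 -0.080 0 1; -34.9 -2.0 -8.8 0 -0.080 0 1; -35.5 -2.0 -6.0 0 -0.080 0 1; -35.9 -2.0 -3.1 0 -0.080 0 1
from [ 0.433 -0.2    0.235] yaw -2.0 rot [-1.5719e+00 -2.0000e-04 -2.0049e+00] open 0.0574 t 11.0
-35.0 1.3 -1.0 0 -0.050 0 1; -35.0 1.3 0.7 0 -0.050 0 1; -34.9 1.3 2.5 0 -0.050 0 1; -34.7 1.3 4.2 0 -0.050 0 1
from [ 0.437 -0.02   0.245] yaw -1.6 rot [-1.5719e+00 -2.0000e-04 -2.0049e+00] open 0.0574 t 11.0
-22.1 3.3 28.5 0 -0.033 0 1; -21.2 3.3 29.2 0 -0.033 0 1; -20.2 3.3 29.9 0 -0.033 0 1
from [0.437 0.12  0.24 ] yaw -1.4 rot [-1.5719e+00 -2.0000e-04 -2.0049e+00] open 0.0574 t 11.0
9.2 22.5 29.5 0 -0.008 0 1; 9.4 22.5 29.4 0 -0.008 0 1; 9.7 22.5 29.3 0 -0.008 0 1; 9.9 22.5 29.3 0 -0.008 0 1
from [0.51 0.2  0.23] yaw -1.3 rot [-1.5719e+00 -2.0000e-04 -2.0049e+00] open 0.0574 t 11.0
```

{"api": "jog_arm", "payload": {
  "steps": "0 -37.8 0 0 0 0 1; 0 -37.8 0 0 0 0 1; 0 -37.8 0 0 0 0 1; 0 -37.8 0 0 0 0 1"
}}

```text
time_s: 11.4
eef_pos: [0.4325, -0.201, 0.2365]
tool_rot: [-1.572, -0.001, -2.005]
wrist_force: [0.9, 1.0, -2.0]
opening: 0.0577
```

{"api": "jog_arm", "payload": {
  "steps": "-33.1 -2.0 -14.3 0 -0.080 0 1; -34.1 -2.0 -11.6 0 -0.080 0 1; -34.9 -2.0 -8.8 0 -0.080 0 1; -35.5 -2.0 -6.0 0 -0.080 0 1; -35.9 -2.0 -3.1 0 -0.080 0 1"
}}

```text
time_s: 11.9
eef_pos: [0.4374, -0.0196, 0.2453]
tool_rot: [-1.571, -0.0, -1.602]
wrist_force: [0.4, 0.2, -2.6]
opening: 0.0575
```

{"api": "jog_arm", "payload": {
  "steps": "-35.0 1.3 -1.0 0 -0.050 0 1; -35.0 1.3 0.7 0 -0.050 0 1; -34.9 1.3 2.5 0 -0.050 0 1; -34.7 1.3 4.2 0 -0.050 0 1"
}}

```text
time_s: 12.3
eef_pos: [0.4381, 0.1203, 0.2399]
tool_rot: [-1.571, -0.0, -1.403]
wrist_force: [1.3, -0.1, -1.7]
opening: 0.0577
```

{"api": "jog_arm", "payload": {
  "steps": "-22.1 3.3 28.5 0 -0.033 0 1; -21.2 3.3 29.2 0 -0.033 0 1; -20.2 3.3 29.9 0 -0.033 0 1"
}}

```text
time_s: 12.6
eef_pos: [0.5124, 0.1998, 0.2297]
tool_rot: [-1.572, -0.0, -1.304]
wrist_force: [0.4, -0.3, -1.4]
opening: 0.0576
```

{"api": "jog_arm", "payload": {
  "steps": "9.2 22.5 29.5 0 -0.008 0 1; 9.4 22.5 29.4 0 -0.008 0 1; 9.7 22.5 29.3 0 -0.008 0 1; 9.9 22.5 29.3 0 -0.008 0 1; 0 0 0 0 0 0 1"
}}

```text
time_s: 13.1
eef_pos: [0.6372, 0.1924, 0.136]
tool_rot: [-1.574, -0.002, -1.276]
wrist_force: [-0.8, 0.0, -1.5]
opening: 0.0579
```

Run:
```python
from h import *
c=env.camera("wrist"); s=env.state();print(s["eef_pos"],s["tool_rot"],s["wrist_force"],s["opening"])
np.savez("w8.npz",**c)
cv2.imwrite("pics/w8.png",c["img"][:,:,::-1])
d=env.camera("side");np.savez("d8.npz",**d)
cv2.imwrite("pics/d8.png",d["img"][:,:,::-1])
```

```text
[0.63551117 0.19274433 0.13747526] [-1.57482802e+00 -1.05731673e-03 -1.27545304e+00] [-0.71064241 -0.66468453 -2.10024254] 0.05802334826234027
```

View pics/w8.png

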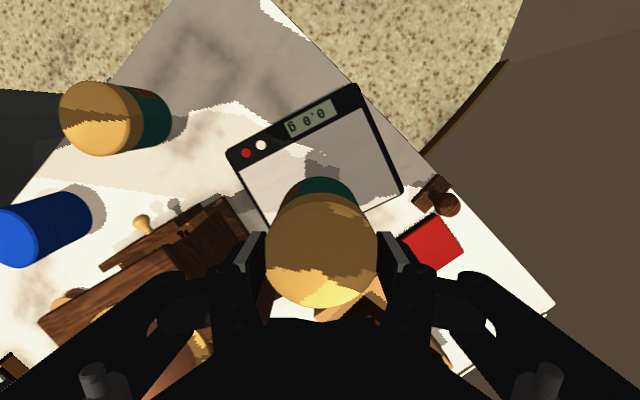

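View pics/d8.png

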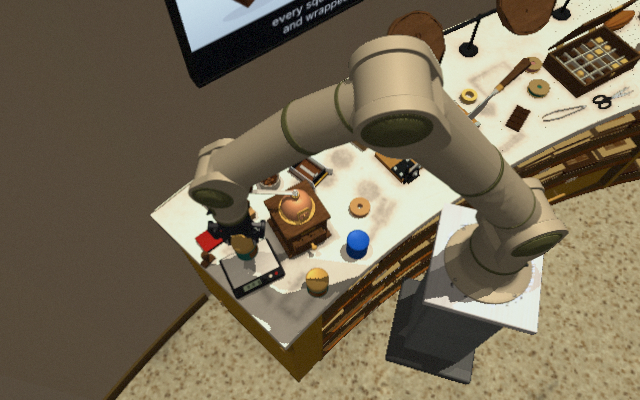

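Run:
```python
from h import *
c=dict(np.load("w8.npz"));c["k1"]=float(c["k1"])
A,B,C=[onz(c,*p,.029) for p in((240,172),(357,108),(402,193))]
print(A,B,C,"ctr",(A+C)/2,np.linalg.norm(A-B),np.linalg.norm(B-C))
print("lid",onz(c,321,248.5,.1375+.040)); s=env.state();print(s["eef_pos"],s["tool_rot"])
```

```text
[0.55481816 0.18189073 0.029     ] [0.64707884 0.27412142 0.029     ] [0.71777002 0.20895016 0.029     ] ctr [0.63629409 0.19542045 0.029     ] 0.13045509517460338 0.09614851470356885
lid [0.63617605 0.19489589 0.1775    ]
[0.63473768 0.19319425 0.13876203] [-1.57401868e+00 -4.59441173e-04 -1.27494358e+00]
```

Tin is over the plate centre within about 2 mm. Lower.

{"api": "jog_arm", "payload": {
  "steps": "0 25 0 0 0 0 1; 0 25 0 0 0 0 1; 0 14 0 0 0 0 1; 0 4 0 0 0 0 1; 0 0 0 0 0 0 1"
}}

```text
time_s: 13.7
eef_pos: [0.6352, 0.1942, 0.0727]
tool_rot: [-1.571, 0.0, -1.274]
wrist_force: [-0.3, -0.4, -1.6]
opening: 0.0578
```

{"api": "jog_arm", "payload": {
  "steps": "0 2 0 0 0 0 1; 0 0 0 0 0 0 1; 0 1 0 0 0 0 1; 0 0 0 0 0 0 1"
}}

```text
time_s: 14.1
eef_pos: [0.6356, 0.1941, 0.0697]
tool_rot: [-1.57, 0.0, -1.274]
wrist_force: [1.0, -0.1, -2.6]
opening: 0.0576
```

{"api": "jog_arm", "payload": {
  "steps": "0 2 0 0 0 0 1; 0 0 0 0 0 0 1; 0 1 0 0 0 0 1; 0 0 0 0 0 0 1"
}}

```text
time_s: 14.5
eef_pos: [0.6353, 0.194, 0.0662]
tool_rot: [-1.571, -0.0, -1.274]
wrist_force: [-0.1, 0.1, -2.6]
opening: 0.0578
```

{"api": "jog_arm", "payload": {
  "steps": "0 1 0 0 0 0 1; 0 0 0 0 0 0 1; 0 0.5 0 0 0 0 1; 0 0 0 0 0 0 1"
}}

```text
time_s: 14.9
eef_pos: [0.6356, 0.194, 0.0654]
tool_rot: [-1.57, 0.0, -1.274]
wrist_force: [-2.6, -0.3, 4.0]
opening: 0.0576
```

{"api": "jog_arm", "payload": {
  "steps": "0 0 0 0 0 0 0.3; 0 0 0 0 0 0 -0.3; 0 0 0 0 0 0 -1; 0 0 0 0 0 0 -1; 0 0 0 0 0 0 -1"
}}

```text
time_s: 15.4
eef_pos: [0.6356, 0.1941, 0.0648]
tool_rot: [-1.571, -0.0, -1.274]
wrist_force: [-1.0, -0.9, 0.0]
opening: 0.0853
```

{"api": "jog_arm", "payload": {
  "steps": "0 -25 0 0 0 0 -1; 0 -40 0 0 0 0 -1; 0 -45 0 0 0 0 -1; 0 -40 0 0 0 0 -1; 0 0 0 0 0 0 -1"
}}

```text
time_s: 15.9
eef_pos: [0.6385, 0.1945, 0.2208]
tool_rot: [-1.561, 0.0, -1.274]
wrist_force: [0.4, -0.0, -0.1]
opening: 0.0852
```

Run:
```python
from h import *
c=env.camera("wrist"); s=env.state();print(s["eef_pos"],s["tool_rot"],s["wrist_force"],s["opening"])
cv2.imwrite("pics/w9.png",c["img"][:,:,::-1])
legs([[.50,.235,.20,-1.2],[.4375,.203,.10,-1.14]],-1)
```

```text
[0.63701749 0.19441639 0.21787448] [-1.56523490e+00  5.32952270e-04 -1.27386487e+00] [ 0.18152494  0.27603098 -1.24627255] 0.08526467829175297
-19.7 4.5 -29.8 0 -0.018 0 -1; -20.3 4.5 -29.4 0 -0.018 0 -1; -20.8 4.5 -29.0 0 -0.018 0 -1; -21.3 4.5 -28.6 0 -0.018 0 -1
from [0.637  0.1944 0.2179] yaw -1.2739 rot [-1.5652e+00  5.0000e-04 -1.2739e+00] open 0.0853 t 15.95
2.4 33.3 -23.3 0 -0.020 0 -1; 1.9 33.3 -23.3 0 -0.020 0 -1; 1.5 33.3 -23.4 0 -0.020 0 -1
from [0.5   0.235 0.2  ] yaw -1.2 rot [-1.5652e+00  5.0000e-04 -1.2739e+00] open 0.0853 t 15.95
```

View pics/w9.png

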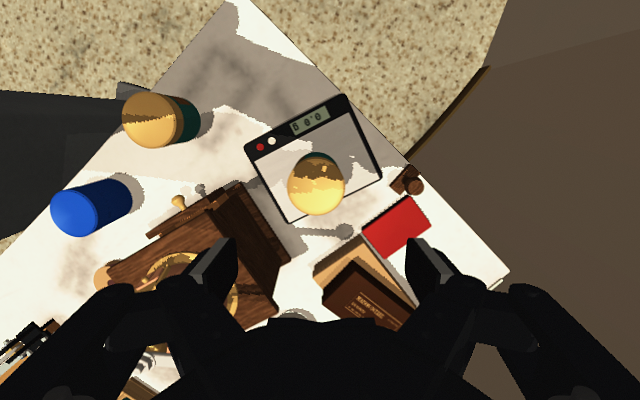

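{"api": "jog_arm", "payload": {
  "steps": "-19.7 4.5 -29.8 0 -0.018 0 -1; -20.3 4.5 -29.4 0 -0.018 0 -1; -20.8 4.5 -29.0 0 -0.018 0 -1; -21.3 4.5 -28.6 0 -0.018 0 -1; 0 0 0 0 0 0 -1"
}}

```text
time_s: 16.45
eef_pos: [0.493, 0.2359, 0.195]
tool_rot: [-1.577, 0.001, -1.197]
wrist_force: [1.1, 0.3, 0.0]
opening: 0.0852
```

{"api": "jog_arm", "payload": {
  "steps": "2.4 33.3 -23.3 0 -0.020 0 -1; 1.9 33.3 -23.3 0 -0.020 0 -1; 1.5 33.3 -23.4 0 -0.020 0 -1; 0 0 0 0 0 0 -1; 0 0 0 0 0 0 -1"
}}

```text
time_s: 16.95
eef_pos: [0.436, 0.2022, 0.0961]
tool_rot: [-1.573, -0.001, -1.143]
wrist_force: [0.8, -0.1, 0.4]
opening: 0.0854
```

Run:
```python
from h import *
a=load("scene");b=load("side")
print("blue",tri([(a,252.5,199),(b,358,236)]))
c=env.camera("wrist"); s=env.state();print(s["eef_pos"],s["tool_rot"],s["wrist_force"],s["opening"])
np.savez("w10.npz",**c)
cv2.imwrite("pics/w10.png",c["img"][:,:,::-1])
```

```text
blue (array([0.36127143, 0.05626943, 0.07879516]), [np.float64(0.0019480569057240436), np.float64(0.0019480569057240575)])
[0.43708994 0.20289596 0.09686477] [-1.57046433e+00 -3.00455474e-04 -1.14261162e+00] [-1.03966778  0.80360894  0.47548673] 0.08562590849391796
```

View pics/w10.png

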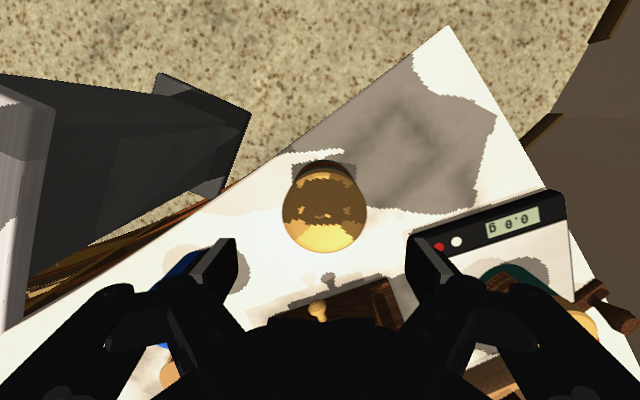

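Run:
```python
from h import *
c=dict(np.load("w10.npz"));c["k1"]=float(c["k1"])
P=onz(c,324.5,210.5,.075);print(P)
plan([P[0],P[1],.036],-1.14,maxs=35)
```

```text
[0.4369164  0.20490807 0.075     ]
-1.0 30.4 0.3 0 -0.001 0 -1; -1.0 30.4 0.3 0 -0.001 0 -1
from [0.4371 0.2029 0.0969] yaw -1.1426 rot [-1.5705e+00 -3.0000e-04 -1.1426e+00] open 0.0856 t 17.0
```

{"api": "jog_arm", "payload": {
  "steps": "-1 30.4 0 0 0 0 -1; -1 30.4 0 0 0 0 -1; 0 0 0 0 0 0 -1; 0 0 0 0 0 0 -1"
}}

```text
time_s: 17.4
eef_pos: [0.436, 0.2047, 0.0367]
tool_rot: [-1.571, -0.0, -1.142]
wrist_force: [-0.1, 0.8, 1.0]
opening: 0.0853
```

{"api": "jog_arm", "payload": {
  "steps": "0 0 0 0 0 0 1; 0 0 0 0 0 0 1; 0 0 0 0 0 0 1; 0 0 0 0 0 0 1; 0 0 0 0 0 0 1",
  "newtons": 60
}}

```text
time_s: 17.9
eef_pos: [0.4363, 0.2052, 0.0382]
tool_rot: [-1.567, 0.0, -1.142]
wrist_force: [-0.6, -0.5, 15.8]
opening: 0.0564
```

{"api": "jog_arm", "payload": {
  "steps": "0 -10 0 0 0 0 1; 0 -20 0 0 0 0 1; 0 -20 0 0 0 0 1; 0 0 0 0 0 0 1; 0 0 0 0 0 0 1"
}}

```text
time_s: 18.4
eef_pos: [0.4352, 0.2049, 0.0866]
tool_rot: [-1.569, 0.0, -1.141]
wrist_force: [0.3, 0.8, -5.4]
opening: 0.0562
```

Run:
```python
from h import *
F=[]
for i in range(4):
    c=env.camera("wrist"); s=env.state(); F.append(s["wrist_force"])
print(np.mean(F,0)); print(s["eef_pos"],s["tool_rot"],s["opening"])
np.savez("w11.npz",**c)
cv2.imwrite("pics/w11.png",c["img"][:,:,::-1])
# display stage
C,S=np.cos(-.4225),np.sin(-.4225)
D=lambda x,y:np.array([.5622+C*x-S*y,-.1445+S*x+C*y])
print("stage",D(-.085,0),"entry",D(-.072,0),"seat",D(-.011,0))
st=D(-.085,0)
legs([[.437,.205,.235,-1.14],[.437,.0,.245,-1.55],[st[0],st[1],.12,-1.993]],1)
```

```text
[ 0.0511549   0.09774434 -4.0104839 ]
[0.43466571 0.20434841 0.08544049] [-1.57225051e+00 -2.12033909e-04 -1.14172032e+00] 0.056402324781166274
stage [ 0.48467433 -0.10964644] entry [ 0.4965312  -0.11497698] seat [ 0.55216727 -0.13998954]
0.1 -37.4 0.6 0 -0.000 0 1; 0.1 -37.4 0.6 0 -0.000 0 1; 0.1 -37.4 0.6 0 -0.000 0 1; 0.1 -37.4 0.6 0 -0.000 0 1
from [0.4347 0.2043 0.0854] yaw -1.1417 rot [-1.5723e+00 -2.0000e-04 -1.1417e+00] open 0.0564 t 18.6
37.3 -2.0 -17.1 0 0.082 0 1; 38.5 -2.0 -14.0 0 0.082 0 1; 39.5 -2.0 -10.8 0 0.082 0 1; 40.3 -2.0 -7.5 0 0.082 0 1; 40.8 -2.0 -4.2 0 0.082 0 1
from [0.437 0.205 0.235] yaw -1.14 rot [-1.5723e+00 -2.0000e-04 -1.1417e+00] open 0.0564 t 18.6
27.7 31.2 11.3 0 0.111 0 1; 26.2 31.2 14.3 0 0.111 0 1; 24.5 31.2 17.1 0 0.111 0 1; 22.4 31.2 19.7 0 0.111 0 1
from [0.437 0.    0.245] yaw -1.55 rot [-1.5723e+00 -2.0000e-04 -1.1417e+00] open 0.0564 t 18.6
```

Run:
```python
from h import *
b=load("side");c=dict(np.load("w5.npz"));c["k1"]=float(c["k1"])
w=lambda x,y:((x+.5)/5-.5+320,(y+.5)/5-.5+20)
d=lambda x,y:((x+.5)/5-.5+260,(y+.5)/5-.5+110)
print(tri([(c,*w(628,190)),(b,*d(165,262))]),tri([(c,*w(615,370)),(b,*d(207,222))]))
print(tri([(c,*w(650,135)),(b,*d(150,268))]))
C,S=np.cos(-.4225),np.sin(-.4225)
D=lambda x,y:np.array([.5622+C*x-S*y,-.1445+S*x+C*y])
st=D(-.085,0)
legs([[.437,.205,.235,-1.14],[.437,.0,.245,-1.6],[st[0],st[1],.12,-2.3]],1)
```

```text
(array([ 0.61870599, -0.14870099,  0.03541385]), [np.float64(8.40687362671946e-05), np.float64(8.406873626691904e-05)]) (array([ 0.60191626, -0.18139238,  0.03947475]), [np.float64(0.0005095986681540889), np.float64(0.0005095986681542643)])
(array([ 0.62551538, -0.14052835,  0.03794096]), [np.float64(3.117305711875871e-05), np.float64(3.11730571189478e-05)])
0.1 -37.4 0.6 0 -0.000 0 1; 0.1 -37.4 0.6 0 -0.000 0 1; 0.1 -37.4 0.6 0 -0.000 0 1; 0.1 -37.4 0.6 0 -0.000 0 1
from [0.4347 0.2043 0.0854] yaw -1.1417 rot [-1.5723e+00 -2.0000e-04 -1.1417e+00] open 0.0564 t 18.6
37.3 -2.0 -17.1 0 0.092 0 1; 38.7 -2.0 -13.6 0 0.092 0 1; 39.8 -2.0 -10.0 0 0.092 0 1; 40.5 -2.0 -6.3 0 0.092 0 1; 40.9 -2.0 -2.6 0 0.092 0 1
from [0.437 0.205 0.235] yaw -1.14 rot [-1.5723e+00 -2.0000e-04 -1.1417e+00] open 0.0564 t 18.6
21.6 25.0 10.2 0 0.140 0 1; 20.0 25.0 13.1 0 0.140 0 1; 18.0 25.0 15.8 0 0.140 0 1; 15.6 25.0 18.1 0 0.140 0 1; 12.9 25.0 20.1 0 0.140 0 1
from [0.437 0.    0.245] yaw -1.6 rot [-1.5723e+00 -2.0000e-04 -1.1417e+00] open 0.0564 t 18.6
```

{"api": "jog_arm", "payload": {
  "steps": "0 -37.4 0.6 0 0 0 1; 0 -37.4 0.6 0 0 0 1; 0 -37.4 0.6 0 0 0 1; 0 -37.4 0.6 0 0 0 1"
}}

```text
time_s: 19.0
eef_pos: [0.4368, 0.2051, 0.2364]
tool_rot: [-1.573, -0.001, -1.142]
wrist_force: [-0.2, 0.8, -3.7]
opening: 0.0562
```

{"api": "jog_arm", "payload": {
  "steps": "37.3 -2.0 -17.1 0 0.092 0 1; 38.7 -2.0 -13.6 0 0.092 0 1; 39.8 -2.0 -10.0 0 0.092 0 1; 40.5 -2.0 -6.3 0 0.092 0 1; 40.9 -2.0 -2.6 0 0.092 0 1"
}}

```text
time_s: 19.5
eef_pos: [0.4363, -0.0011, 0.2453]
tool_rot: [-1.572, -0.0, -1.605]
wrist_force: [1.7, 0.4, -3.6]
opening: 0.0563
```

{"api": "jog_arm", "payload": {
  "steps": "21.6 25.0 10.2 0 0.140 0 1; 20.0 25.0 13.1 0 0.140 0 1; 18.0 25.0 15.8 0 0.140 0 1; 15.6 25.0 18.1 0 0.140 0 1; 12.9 25.0 20.1 0 0.140 0 1"
}}

```text
time_s: 20.0
eef_pos: [0.4844, -0.1101, 0.1189]
tool_rot: [-1.572, -0.001, -2.307]
wrist_force: [0.8, 0.5, -4.6]
opening: 0.0561
```

{"api": "jog_arm", "payload": {
  "steps": "0 0 0 0 0 0 1; 0 0 0 0 0 0 1; 0 0 0 0 0 0 1"
}}

```text
time_s: 20.3
eef_pos: [0.4843, -0.1085, 0.1209]
tool_rot: [-1.572, -0.0, -2.3]
wrist_force: [-0.2, 0.0, -3.3]
opening: 0.0563
```

Run:
```python
from h import *
c=env.camera("wrist"); s=env.state();print(s["eef_pos"],s["tool_rot"],s["wrist_force"],s["opening"],s["joint_pos"])
np.savez("w12.npz",**c)
cv2.imwrite("pics/w12.png",c["img"][:,:,::-1])
```

```text
[ 0.48450076 -0.10831354  0.12120784] [-1.57097407e+00  5.96769931e-04 -2.29967690e+00] [ 0.19401653  0.00923578 -4.01382279] 0.05601658080177403 [-0.26935221  0.50657829  0.5370502   2.21646594 -0.5075919   0.53737136
 -0.07250277]
```

View pics/w12.png

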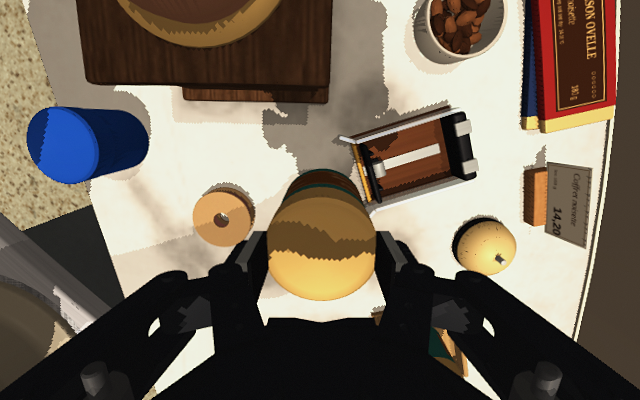

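Run:
```python
from h import *
c=dict(np.load("w12.npz"));c["k1"]=float(c["k1"])
crop(c,"w12a.png",330,90,160,130,5)
crop(c,"w12b.png",250,160,150,150,4)
from scipy.optimize import least_squares
t=np.linspace(0,2*np.pi,73)
for z in(.155,.159):
  for P in([.4845,-.1083],[.4845,-.1063],[.4865,-.1083]):
    q=proj(c,np.c_[P[0]+.031*np.cos(t),P[1]+.031*np.sin(t),t*0+z]); print(z,P,q.min(0),q.max(0))
```

```text
0.155 [0.4845, -0.1083] [261.06960636 189.38518542] [378.5523054  297.11159001]
0.155 [0.4845, -0.1063] [258.38157043 186.46793319] [376.18879876 294.8058656 ]
0.155 [0.4865, -0.1083] [263.74946694 186.7836804 ] [381.5196506  295.05686672]
0.159 [0.4845, -0.1083] [259.47842171 191.3720292 ] [380.06890931 301.5430201 ]
0.159 [0.4845, -0.1063] [256.71452977 188.37757122] [377.64810344 299.19392672]
0.159 [0.4865, -0.1083] [262.22421494 188.70176618] [383.11867049 299.44971857]
```

View pics/w12a.png

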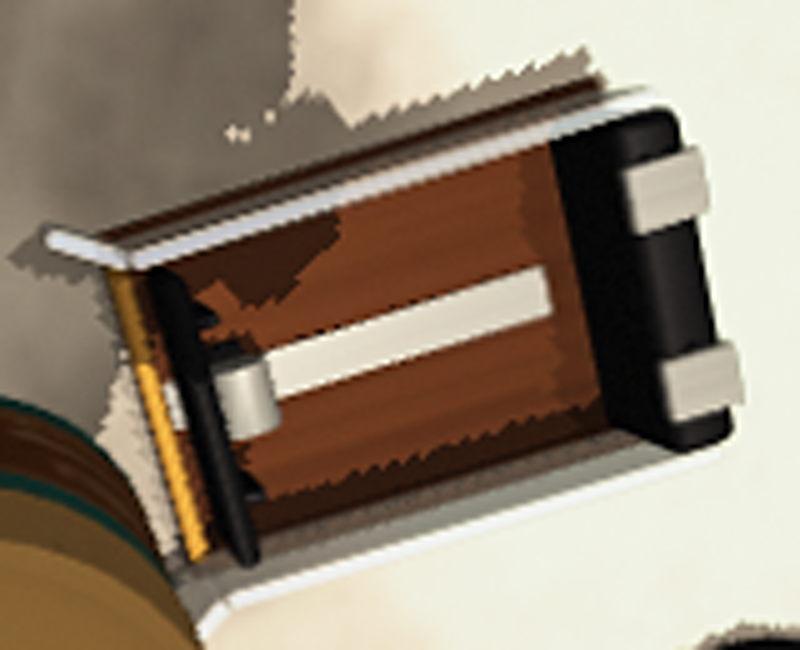

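View pics/w12b.png

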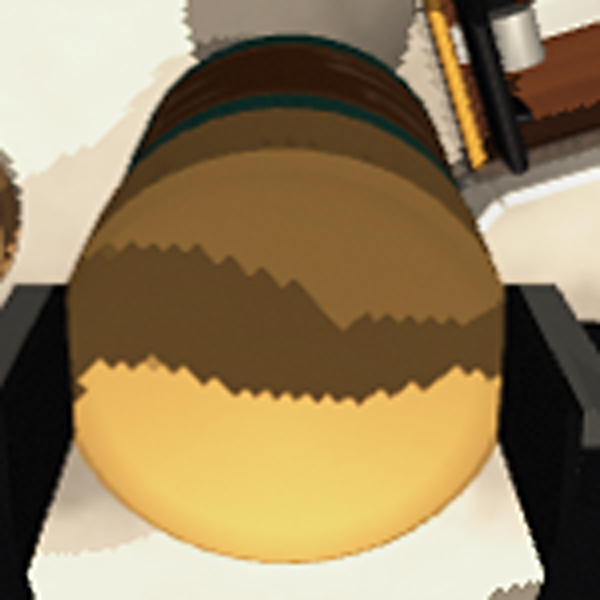

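Run:
```python
from fit import *
c=dict(np.load("w12.npz"));c["k1"]=float(c["k1"])
w=lambda x,y:((x+.5)/5-.5+330,(y+.5)/5-.5+90)
obs=[(*w(x,y),ax,v,z) for x,y,ax,v,z in[
(140,266,'y',.032,.034),(350,199,'y',.032,.034),(550,136,'y',.032,.034),
(230,596,'y',-.032,.034),(450,525,'y',-.032,.034),(660,455,'y',-.032,.034),
(112,280,'x',-.045,.014),(150,420,'x',-.045,.014),(135,280,'x',-.041,.014),(207,550,'x',-.041,.014)]]
p,r=fitdisp(c,obs);print(p,r)
for z in(.155,.157,.159): print(onz(c,321.5,248.7,z))
t=np.linspace(0,2*np.pi,361)
def f(q):
    g=proj(c,np.c_[q[0]+q[2]*np.cos(t),q[1]+q[2]*np.sin(t),t*0+.157]); return np.r_[g.min(0)-[267.2,197.],g.max(0)-[375.7,300.4]]
s=least_squares(f,[.4845,-.1083,.029],diff_step=1e-4,x_scale=[.01,.01,.01]);print(s.x,s.fun)
print(s.x[:2]-np.array([.4845,-.1083]))
```

```text
[ 0.5632 -0.1436 -0.4128] [ 0.4365  0.2602  0.0325 -0.9518 -0.3496  0.5722  0.3486 -0.3026  0.6161
 -0.6621]
[ 0.4843 -0.1099  0.155 ]
[ 0.4849 -0.1092  0.157 ]
[ 0.4856 -0.1084  0.159 ]
[ 0.4839 -0.1103  0.0289] [-1.1112  1.1516  1.1115 -1.2922]
[-0.0006 -0.002 ]
```

{"api": "jog_arm", "payload": {
  "steps": "0 25 0 0 0 0 1; 0 25 0 0 0 0 1; 0 14 0 0 0 0 1; 0 0 0 0 0 0 1; 0 0 0 0 0 0 1"
}}

```text
time_s: 20.85
eef_pos: [0.4849, -0.1088, 0.0576]
tool_rot: [-1.57, 0.001, -2.301]
wrist_force: [0.5, -0.1, -4.7]
opening: 0.0561
```

Run:
```python
from h import *
c=env.camera("wrist"); s=env.state();print(s["eef_pos"],s["tool_rot"],s["wrist_force"],s["opening"])
np.savez("w13.npz",**c)
crop(c,"w13.png",240,80,200,150,4)
b=env.camera("side");crop(b,"d13.png",260,110,130,110,5)
a=env.camera("scene");crop(a,"s13.png",300,200,130,110,5)
```

```text
[ 0.48518272 -0.1088937   0.05784439] [-1.56970770e+00  1.05005896e-03 -2.30099883e+00] [ 0.69157385 -0.43130253 -4.28515451] 0.05592126190932525
```

View pics/w13.png

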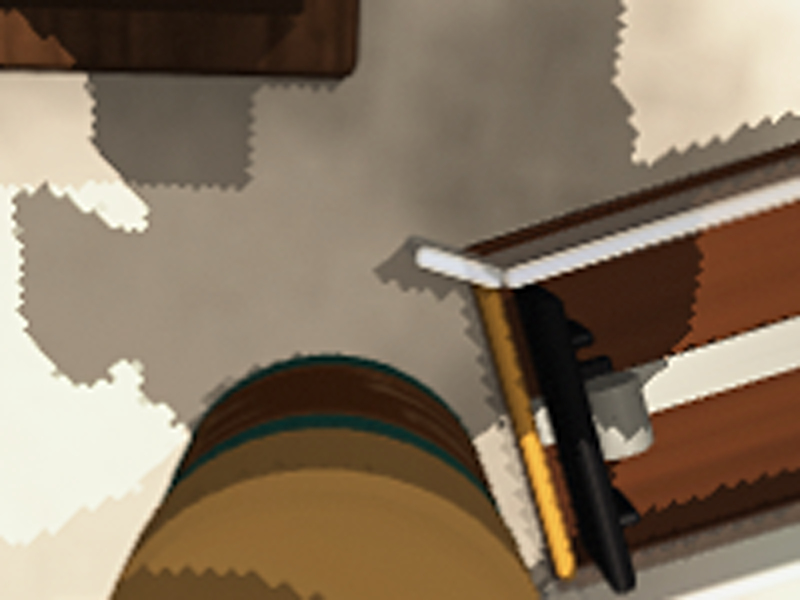

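View pics/d13.png

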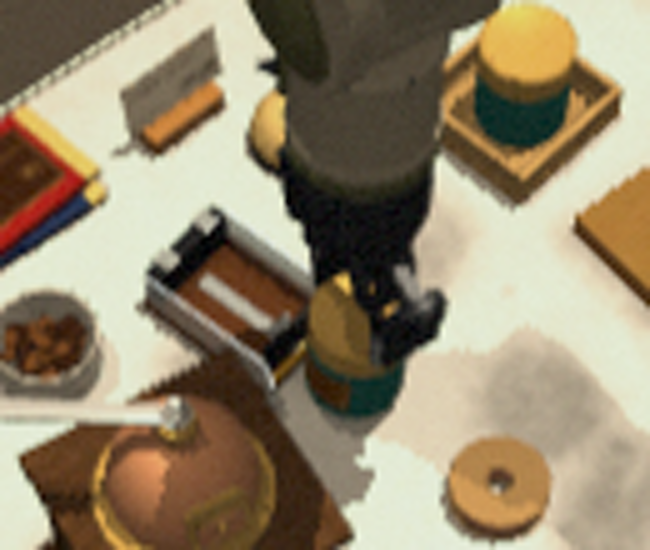

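View pics/s13.png

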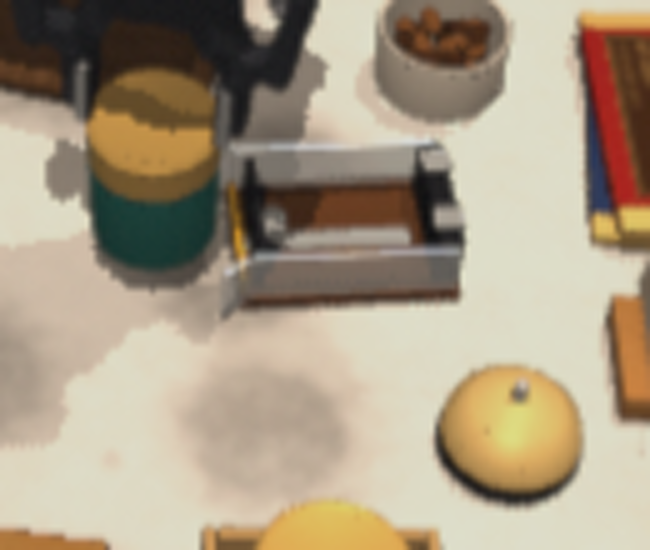

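{"api": "jog_arm", "payload": {
  "steps": "-1.6 0 4.8 0 0 0 1; -1.5 0 4.7 0 0 0 1; -1.5 0 4.7 0 0 0 1; -1.5 0 4.7 0 0 0 1; -1.6 0 4.8 0 0 0 1"
}}

```text
time_s: 21.5
eef_pos: [0.507, -0.119, 0.0566]
tool_rot: [-1.572, -0.0, -2.302]
wrist_force: [-2.7, 2.2, -3.6]
opening: 0.0562
```

Run:
```python
from h import *
c=env.camera("wrist"); s=env.state();print(s["eef_pos"],s["tool_rot"],s["wrist_force"],s["opening"])
np.savez("w14.npz",**c)
crop(c,"w14.png",250,120,200,150,4)
P=s["eef_pos"][:2]-np.array([.5627,-.144]);C,S=np.cos(-.418),np.sin(-.418);print(C*P[0]+S*P[1],-S*P[0]+C*P[1])
```

```text
[ 0.50814643 -0.11945064  0.05666295] [-1.57103282e+00 -8.80393991e-05 -2.30165574e+00] [-0.03293392  1.07774806 -4.11338558] 0.05606202263458541
-0.05982205352279067 0.00029060319667896517
```

View pics/w14.png

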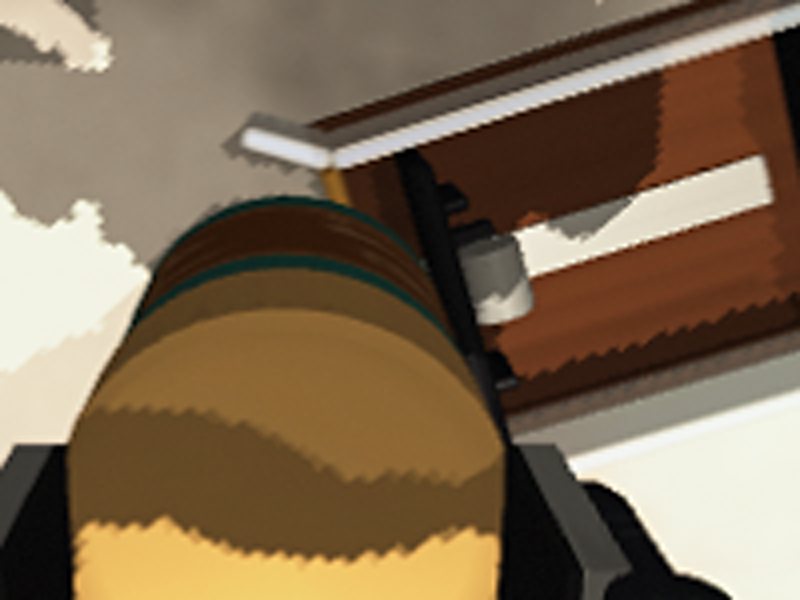

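{"api": "jog_arm", "payload": {
  "steps": "-1.6 0 4.8 0 0 0 1; -1.5 0 4.7 0 0 0 1; -1.5 0 4.7 0 0 0 1; -1.5 0 4.7 0 0 0 1; 0 0 0 0 0 0 1"
}}

```text
time_s: 22.05
eef_pos: [0.5263, -0.1276, 0.0567]
tool_rot: [-1.57, 0.0, -2.302]
wrist_force: [-1.9, 1.7, -5.1]
opening: 0.0563
```

```bash
cat > loc.py <<'E'
from h import *
import sys
c=env.camera("wrist"); s=env.state();print(s["eef_pos"],s["tool_rot"],s["wrist_force"],s["opening"])
n=sys.argv[1]
np.savez(n+".npz",**c)
crop(c,n+".png",250,120,200,150,4)
P=s["eef_pos"][:2]-np.array([.5627,-.144]);C,S=np.cos(-.418),np.sin(-.418);print(C*P[0]+S*P[1],-S*P[0]+C*P[1])
E
python3 loc.py w15
```

```text
[ 0.52582923 -0.12745158  0.05669245] [-1.57055337e+00 -7.99319476e-05 -2.30177698e+00] [-2.15925902  1.51388187 -4.54941855] 0.056105003606843375
-0.040413854294009614 0.00015656384594713892
```

View pics/w15.png

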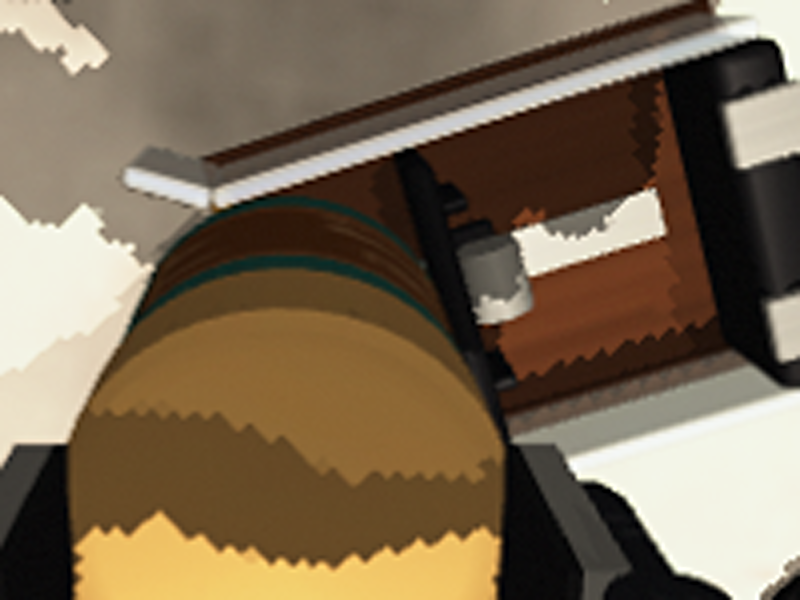

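{"api": "jog_arm", "payload": {
  "steps": "-1.2 0 3.8 0 0 0 1; -1.2 0 3.8 0 0 0 1; -1.3 0 3.8 0 0 0 1; -1.2 0 3.8 0 0 0 1; 0 0 0 0 0 0 1"
}}

```text
time_s: 22.6
eef_pos: [0.5408, -0.1341, 0.0568]
tool_rot: [-1.57, 0.0, -2.302]
wrist_force: [-2.3, 1.2, -5.3]
opening: 0.0562
```

{"api": "jog_arm", "payload": {
  "steps": "-1.2 0 3.8 0 0 0 1; -1.2 0 3.8 0 0 0 1; -0.9 0 2.9 0 0 0 1; 0 0 0 0 0 0 1; 0 0 0 0 0 0 1"
}}

```text
time_s: 23.1
eef_pos: [0.5502, -0.1384, 0.0568]
tool_rot: [-1.571, -0.0, -2.302]
wrist_force: [-2.6, 2.8, -5.3]
opening: 0.056
```

```bash
python3 loc.py w16
```

```text
[ 0.55010753 -0.1383661   0.05678379] [-1.57076050e+00 -4.84039932e-05 -2.30179174e+00] [-2.85928522  2.78619706 -5.29659331] 0.05627852003489345
-0.013795276544371035 3.7128091870777466e-05
```

View pics/w16.png

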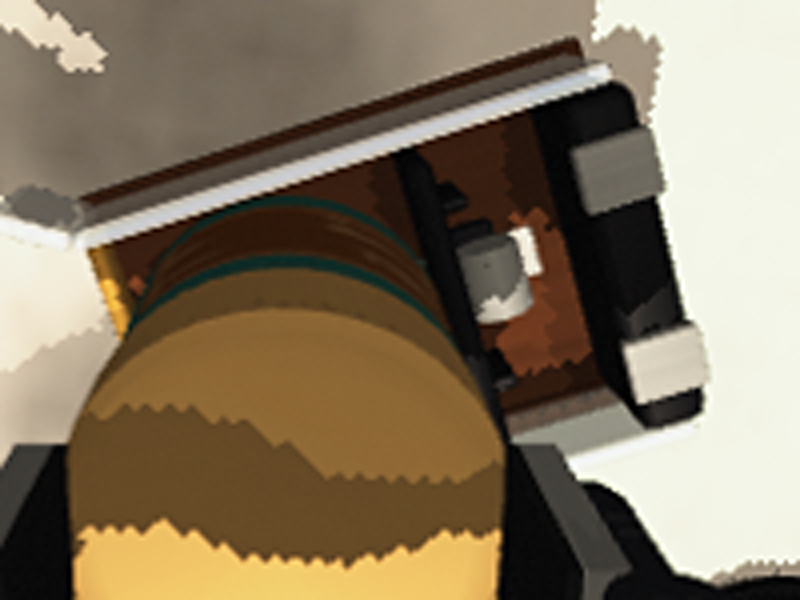

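{"api": "jog_arm", "payload": {
  "steps": "-0.8 0 2.5 0 0 0 1; -0.8 0 2.5 0 0 0 1; 0 0 0 0 0 0 1; 0 0 0 0 0 0 1"
}}

```text
time_s: 23.55
eef_pos: [0.5551, -0.1406, 0.0568]
tool_rot: [-1.571, -0.0, -2.302]
wrist_force: [-2.4, 2.9, -5.4]
opening: 0.0566
```

```bash
python3 loc.py w17
python3 - <<'E'
from h import *
c=dict(np.load("w17.npz"));c["k1"]=float(c["k1"])
crop(c,"w17c.png",250,150,100,80,8)
a=env.camera("scene");crop(a,"s17.png",310,210,120,90,6)
E
```

```text
[ 0.55500067 -0.14050924  0.0568008 ] [-1.57067636e+00  2.95113835e-05 -2.30182246e+00] [-2.06805961  2.04670369 -5.14759721] 0.05656223338662212
-0.008453451095445451 6.480313353860118e-05
```

View pics/w17c.png

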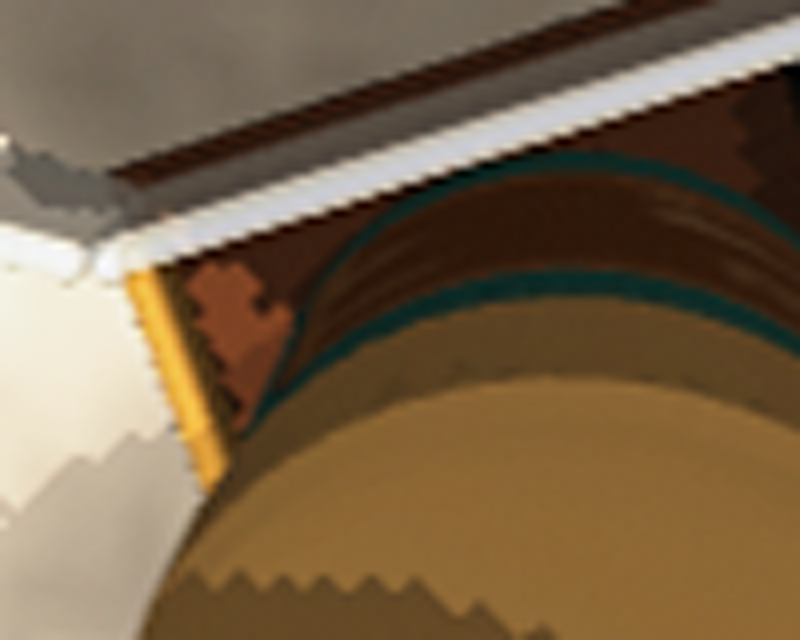

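View pics/s17.png

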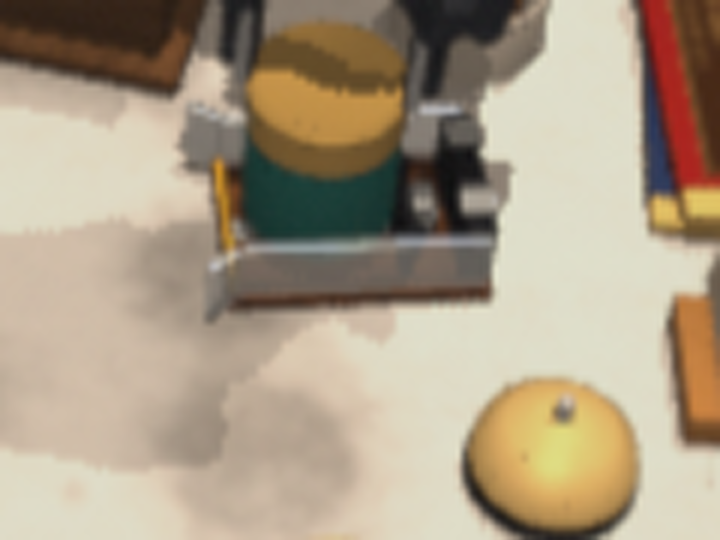

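{"api": "jog_arm", "payload": {
  "steps": "0 3 0 0 0 0 1; 0 3 0 0 0 0 1; 0 3 0 0 0 0 1; 0 0 0 0 0 0 1"
}}

```text
time_s: 24.05
eef_pos: [0.5547, -0.1406, 0.0473]
tool_rot: [-1.571, -0.0, -2.302]
wrist_force: [-2.7, 1.7, -5.8]
opening: 0.0561
```

{"api": "jog_arm", "payload": {
  "steps": "0 2 0 0 0 0 1; 0 2 0 0 0 0 1; 0 0 0 0 0 0 1; 0 0 0 0 0 0 1"
}}

```text
time_s: 24.45
eef_pos: [0.5548, -0.1403, 0.0436]
tool_rot: [-1.571, -0.0, -2.302]
wrist_force: [-3.1, 2.0, -6.3]
opening: 0.0563
```

{"api": "jog_arm", "payload": {
  "steps": "0 1 0 0 0 0 1; 0 0 0 0 0 0 1; 0 1 0 0 0 0 1; 0 0 0 0 0 0 1"
}}

```text
time_s: 24.85
eef_pos: [0.5558, -0.1397, 0.0427]
tool_rot: [-1.571, 0.002, -2.301]
wrist_force: [-3.3, 4.3, 9.2]
opening: 0.0561
```

{"api": "jog_arm", "payload": {
  "steps": "0 -0.5 0 0 0 0 1; 0.3 0 -1 0 0 0 1; 0.3 0 -0.9 0 0 0 1; 0 0 0 0 0 0 1"
}}

```text
time_s: 25.25
eef_pos: [0.5549, -0.1401, 0.0431]
tool_rot: [-1.567, 0.002, -2.302]
wrist_force: [0.1, 2.9, 6.0]
opening: 0.0564
```

```bash
python3 loc.py w18
```

```text
[ 0.55494059 -0.14010102  0.04302288] [-1.56756209e+00  1.50347262e-03 -2.30158533e+00] [0.09471749 3.07929432 4.52899263] 0.05633142814697325
-0.008674070539540316 0.00041348391340892063
```

View pics/w18.png

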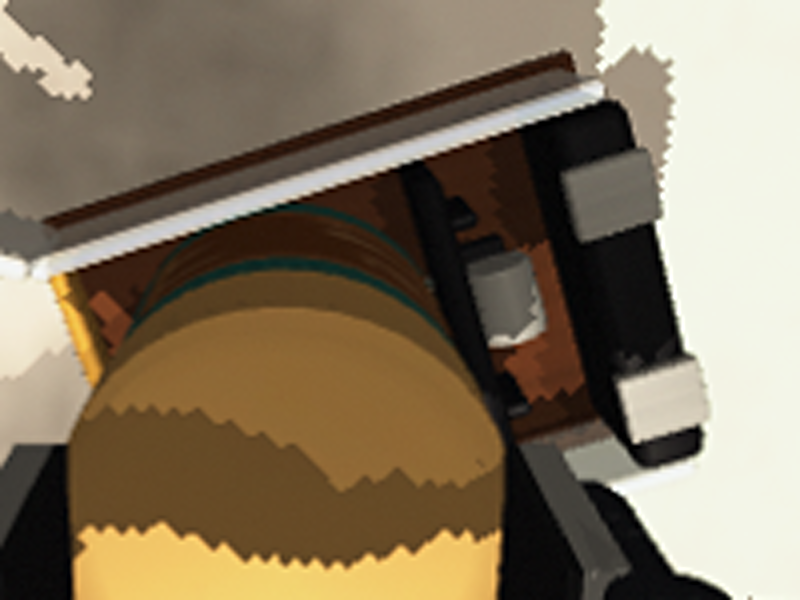

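{"api": "jog_arm", "payload": {
  "steps": "0 0 0 0 0 0 0.3; 0 0 0 0 0 0 0; 0 0 0 0 0 0 -0.6; 0 0 0 0 0 0 -0.65; 0 0 0 0 0 0 -0.65"
}}

```text
time_s: 25.8
eef_pos: [0.5536, -0.1404, 0.0424]
tool_rot: [-1.569, -0.0, -2.302]
wrist_force: [-0.3, -0.2, 0.8]
opening: 0.0703
```

```bash
python3 loc.py w19
```

```text
[ 0.55352454 -0.14023273  0.04233957] [-1.56961852e+00 -9.29442845e-05 -2.30214534e+00] [-0.07901197  0.24182998  0.58677827] 0.07043153016661029
-0.009914738632423344 -0.0002817137143105541
```

View pics/w19.png

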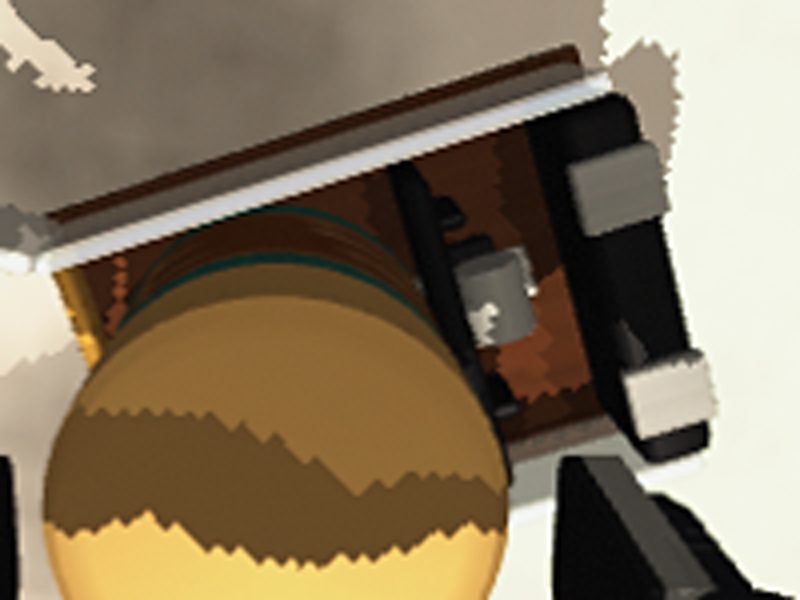

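Released cleanly; the tin moved forward against the lip. Lift straight up and check.

{"api": "jog_arm", "payload": {
  "steps": "0 -15 0 0 0 0 -0.65; 0 -25 0 0 0 0 -0.65; 0 -40 0 0 0 0 -0.65; 0 -40 0 0 0 0 -1; 0 -30 0 0 0 0 -1"
}}

```text
time_s: 26.35
eef_pos: [0.5535, -0.1403, 0.1945]
tool_rot: [-1.569, 0.001, -2.302]
wrist_force: [0.6, -0.3, 0.9]
opening: 0.0853
```

{"api": "jog_arm", "payload": {
  "steps": "30 0 -20 0 0 0 -1; 30 0 -20 0 0 0 -1; 0 0 0 0 0 0 -1; 0 0 0 0 0 0 -1"
}}

```text
time_s: 26.75
eef_pos: [0.4833, -0.1579, 0.1927]
tool_rot: [-1.57, 0.001, -2.303]
wrist_force: [0.3, -1.0, -0.3]
opening: 0.0855
```

Run:
```python
from h import *
c=env.camera("wrist"); s=env.state();print(s["eef_pos"],s["tool_rot"],s["wrist_force"],s["opening"])
np.savez("w20.npz",**c); cv2.imwrite("pics/w20.png",c["img"][:,:,::-1])
crop(c,"w20a.png",290,60,150,110,5)
b=env.camera("side");crop(b,"d20.png",200,110,220,210,3)
a=env.camera("scene");crop(a,"s20.png",300,200,160,140,4)
np.savez("s20.npz",**a);np.savez("d20.npz",**b)
```

```text
[ 0.48410147 -0.15768722  0.1925637 ] [-1.56973331e+00  7.53938333e-04 -2.30184458e+00] [0.57246597 0.58383929 0.67126327] 0.08517723318398766
```

View pics/w20.png

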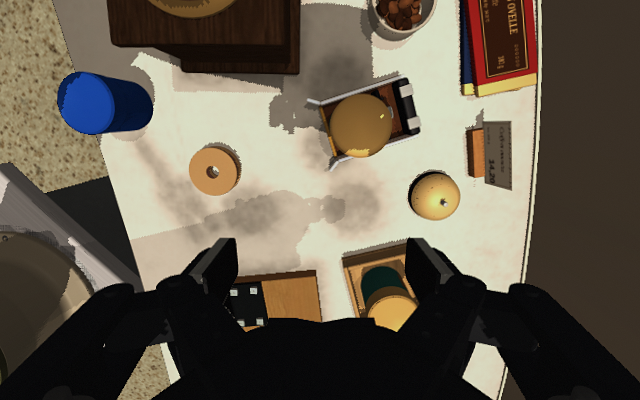

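View pics/d20.png

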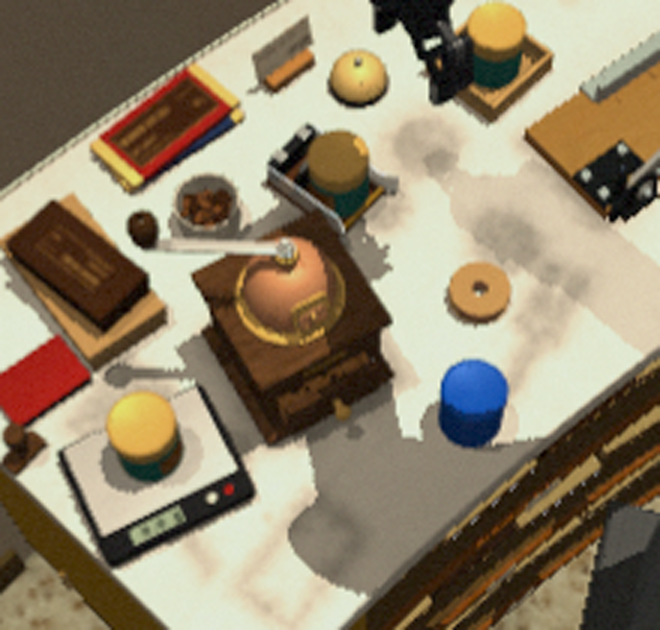

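View pics/s20.png

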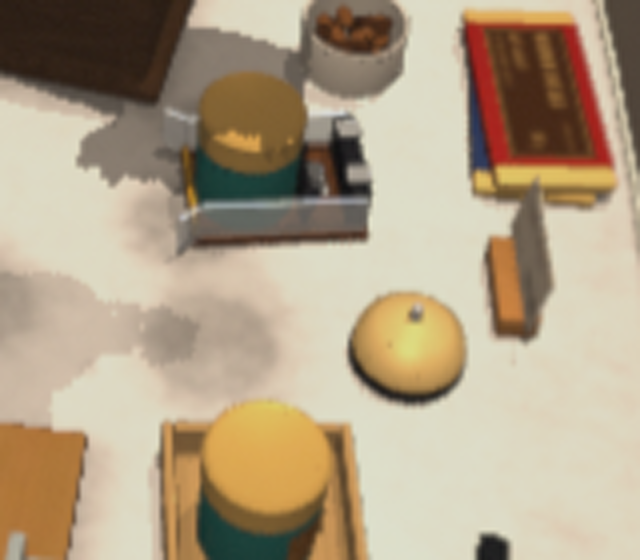

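View pics/w20a.png

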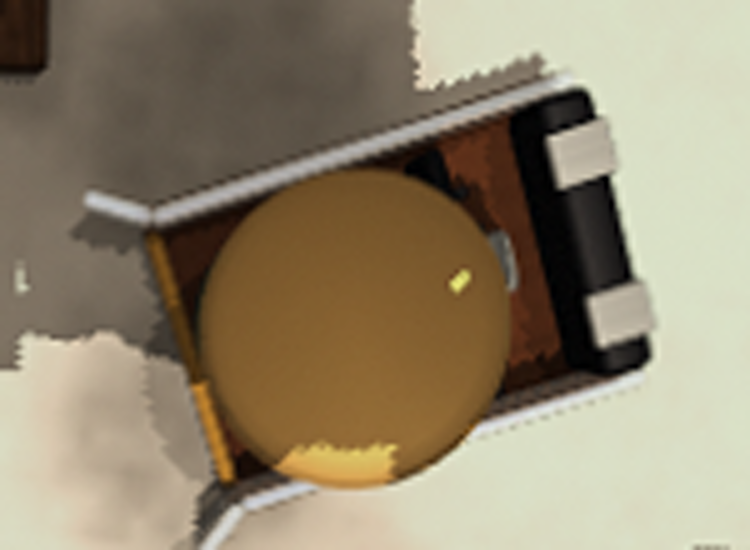

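Run:
```python
from fit import *
c=dict(np.load("w20.npz"));c["k1"]=float(c["k1"])
w=lambda x,y:((x+.5)/5-.5+290,(y+.5)/5-.5+60)
obs=[(*w(x,y),ax,v,z) for x,y,ax,v,z in[
(160,224,'y',.032,.034),(350,163,'y',.032,.034),(520,109,'y',.032,.034),
(250,494,'y',-.032,.034),(490,416,'y',-.032,.034),(620,378,'y',-.032,.034),
(150,240,'x',-.045,.014),(168,300,'x',-.045,.014),(166,240,'x',-.041,.014),(232,475,'x',-.041,.014)]]
p,r=fitdisp(c,obs);print(p,r)
C,S=np.cos(p[2]),np.sin(p[2])
for z in (.077,.079,.089):
    P=onz(c,*w(355,327),z)-[p[0],p[1],0];print(z,"local tin rel seat",C*P[0]+S*P[1]+.011,-S*P[0]+C*P[1])
a=dict(np.load("s20.npz"));a["k1"]=float(a["k1"]);b=dict(np.load("d20.npz"));b["k1"]=float(b["k1"])
sa=lambda x,y:((x+.5)/4-.5+300,(y+.5)/4-.5+200)
sd=lambda x,y:((x+.5)/3-.5+200,(y+.5)/3-.5+110)
print("lane lid",tri([(a,*sa(252,119)),(c,*w(355,327))]),tri([(a,*sa(252,119)),(b,*sd(339,160)),(c,*w(355,327))]))
print("scale lid@.104",onz(b,*sd(142,427),.104))
print("tray lid@.081",onz(a,*sa(266,460),.081),onz(b,*sd(495,35),.081))
d5=dict(np.load("w5.npz"));d5["k1"]=float(d5["k1"]);print("bell then/now",onz(d5,445,186,.047),onz(c,444,202,.047))
```

```text
[ 0.5634 -0.1445 -0.4309] [-0.2674 -0.2315 -0.1705 -0.3136  0.6761  0.307   0.4006  0.4043  0.0327
 -0.8375]
0.077 local tin rel seat -0.000300007709181975 -0.00033398514117246453
0.079 local tin rel seat -0.0005525962791138143 -0.00021865159342125857
0.089 local tin rel seat -0.0018155391287733302 0.0003580161453346541
lane lid (array([ 0.5519, -0.14  ,  0.067 ]), [np.float64(0.0021866410870504784), np.float64(0.0021866410870505183)]) (array([ 0.5514, -0.1409,  0.0689]), [np.float64(0.002498434028747091), np.float64(0.0009570343942861526), np.float64(0.0022333470600201574)])
scale lid@.104 [0.6331 0.1921 0.104 ]
tray lid@.081 [ 0.4327 -0.3399  0.081 ] [ 0.4373 -0.324   0.081 ]
bell then/now [ 0.5697 -0.2761  0.047 ] [ 0.5729 -0.2765  0.047 ]
```

Run:
```python
from h import *
b=load("side");c=dict(np.load("w5.npz"));c["k1"]=float(c["k1"])
print(onz(b,(528.5)/5-.5+260,49.5/5-.5+110,.081),onz(c,363,287,.081))
s=env.state();print(s["wrist_force"],s["qd"].max(),s["time_s"])
print([onz(c,u,v,.03) for u,v in((324,219),(400,221),(398,300))])
```

```text
[ 0.43747327 -0.33164165  0.081     ] [ 0.43987782 -0.33366784  0.081     ]
[-0.04900127 -0.20472593  0.21188379] 0.0041309679557202834 26.9
[array([ 0.42695967, -0.25986967,  0.03      ]), array([ 0.51033368, -0.30161918,  0.03      ]), array([ 0.46855678, -0.40630949,  0.03      ])]
```

Run:
```python
from plant import env
print(env.hand_in(), env.state()["time_s"])
```

```text
the job is handed in; nothing more can be done
the job is handed in; nothing more can be done
```

I sorted all three tins and handed the job in at about 27 s of the 72 s allowed. The hand-in gave no verdict.

| Tin (start position) | Lift force | Sorted as | Placed | Last check |
|---|---|---|---|---|
| Far left (0.516, 0.305) | 1.0 N | empty | wooden tray | about 3 mm from the tray's centre |
| Beside the tray (0.433, −0.202) | 2.1 N | half full | scale plate | about 3 mm from the plate's centre |
| Near left (0.437, 0.204) | 4.0 N | full | display, pushed in over the lip and lowered | within about 1 mm of the seat along and across; against the lip, paddle behind it |

- **Forces:** the wrist force at set-down rose to about 15 N at most, well below the 60 N limit.
- **Other things:** the bell reads about 3 mm from where it was, within measuring error. The card and spool looked unmoved in the pictures, but I did not measure them. The open gripper was clear of everything at the end.
- **Scale reading:** I did not check the scale's own reading. Its display was too small to read in the pictures.
- **Disagreements:** heights that used the scene camera came out low. The display tin's lid read 0.067–0.069 m against 0.079 m expected. The same camera also read about 5 mm low on a tin standing on the counter, so I trusted the wrist camera and the height at which the arm met the floor. One rough side-view reading put the tray tin about 9 mm off centre. A better side picture and the wrist camera both gave about 3 mm.

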